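Sort the plates from the spring dispenser

ROBOT

A 6-joint arm with a two-finger parallel gripper is mounted at the origin on the work surface. World frame = base frame: x ahead of the robot, y to its left, z up, the work surface at z = 0. Lengths are in m, angles in degrees, forces in N, time in s.
With the tool pointing down it reaches from about 0.3 to 0.75 m from the base axis. Payload 8.5 kg.
Tool frame: the origin (TCP) lies between the finger pads; the fingertips stand 17 mm ahead of it and the grasp point (between the pads) lies 2 mm behind it; z points along the fingers, y is the direction in which the jaws open and shut (so a half turn about z gives the same grasp; the last joint's range is limited). The gripper opens to 85 mm and grips with 20 to 120 N. Pads are 22 mm wide; open, the fingers measure 114 mm over their backs; the gripper's body (76 mm by 85 mm) begins 54 mm behind the grasp point. The pads swing forward as they close: fully open they stand 13 mm farther back than shut.
Start: joints at [-79.716, 21.807, 74.336, -0, 83.858, -12.336], TCP at [0.212, -0.508, 0.248] pointing down, gripper open.
Joint ranges: [-178.18, 178.18], [-50.72, 133.34], [12.68, 142.11], [-81.47, 261.47], [9.98, 163.14], [-165.26, 165.26]. Speed limits (degrees/s): [136.94, 136.94, 180, 180, 180, 180].

INTERFACE

Orientations are given as a 3x3 rotation matrix whose columns are the frame's x, y, z axes.
In Python, from rig import readout, eyes, env gives the robot as it stands.
- The arm moves only by the tool arm_command, never from a script. Its argument "rows" is text: rows parted by semicolons, each of 7 numbers parted by spaces: the closure, from 0 (fully open) to 1 (shut), then the shift along the tool's x, y, z in mm, then the turn, a rotation vector about the tool's x, y, z in degrees. In form: grip dx dy dz rx ry rz; .... A call has 1 to 5 rows; each row shifts and turns the commanded pose from where the row before left it, along the tool's axes as they then stand; what a row does not reach is not made up. A row lasts 1/12 s, in which the tool goes at most 41.7 mm and 7.16 degrees, less where a joint would pass 70% of its speed; a pose out of reach is approached as far as the arm can. A call with a gripper value outside its range is refused whole. The fingers move at their own pace and stop on an object; "squeeze" is the grip in N (left out, the last holds). Time passes only in rows, so rows that do not move let the fingers close. It gives the time, the measured TCP pose, the force and the opening at its end, in the units of the state.
- readout.observe(): the state, without advancing time (a new reading comes with each control period).
- eyes.get_image(name): name is "scene" or "top" or "wrist"; returns the picture (480x640x3 uint8, red, green, blue); there is no depth.
- eyes.camera_model(name): a dict with "mtx" (3x3 intrinsics, pixels), "view" (4x4, takes a point from world to camera coordinates). Camera axes: x right, y up, looking along -z (the intrinsics and any distortion apply to the point x, -y, -z); pixel columns grow to the right and rows downward; lengths in m; the calibration is good to about 2 mm. The wrist camera is an equidistant fisheye: a pixel r from the principal point sees the ray r / f radians off the axis. A picture is of the moment at which its call begins: read the wrist's pose just before it. camera_model takes no time and is no camera call; for the wrist camera it gives the pose at the moment of the call.
- env.close_job(): hands the job in, once; it reports no verdict.
The state is a dict: "time_s": time; "q": joint angles; "qvel": joint speeds; "joint_efforts": joint torques, N m; "position": TCP position; "tool_rot": TCP orientation; "ft_force": force on the tool from outside, world axes, zero at the start; "wrist_torque": the same for the moment, N m; "grip_width": finger opening in m.
Only numpy, scipy, OpenCV 4.12 (cv2) and the standard library are available. Lean on these libraries where they do the work, as an engineer would, in place of code of your own. Each camera call takes 0.05 s, during which the arm holds its last target. There are 200 camera calls.

TASK

The spring-loaded dispenser holds a mixed stack of aluminium plates. Turn the drum's cover until its opening lines up with the compartment marked by the post, then empty the dispenser from the top: drop every plate with a missing corner into that compartment and lay every whole plate flat in the open tray. When all the plates are sorted, turn the cover a quarter turn or so away so that the marked compartment is shut again, and leave the other things on the counter where they are.

Things in the scene. Friction and masses are not known exactly. Their poses are not given: they have to be found in the camera images.
- whole1: Whole aluminium plate, 70 x 36 x 10 mm (x, y, z), a full rectangle with two dark bolt holes on its centre line, about 68 g. Starts in the dispenser's stack; may be absent. Origin at the centre of the 70 x 36 x 10 outline, x along its length, z through its thickness
- whole2: Whole aluminium plate, 70 x 36 x 10 mm (x, y, z), a full rectangle with two dark bolt holes on its centre line, about 68 g. Starts in the dispenser's stack; may be absent. Origin at the centre of the 70 x 36 x 10 outline, x along its length, z through its thickness
- whole3: Whole aluminium plate, 70 x 36 x 10 mm (x, y, z), a full rectangle with two dark bolt holes on its centre line, about 68 g. Starts in the dispenser's stack; may be absent. Origin at the centre of the 70 x 36 x 10 outline, x along its length, z through its thickness
- whole4: Whole aluminium plate, 70 x 36 x 10 mm (x, y, z), a full rectangle with two dark bolt holes on its centre line, about 68 g. Starts in the dispenser's stack; may be absent. Origin at the centre of the 70 x 36 x 10 outline, x along its length, z through its thickness
- odd1: Odd aluminium plate, 70 x 36 x 10 mm (x, y, z), with one corner (24 mm along x, 16 mm along y, at its +x +y end) missing and one bolt hole, about 58 g; at its middle both long sides are sound. Starts in the dispenser's stack; may be absent. Origin at the centre of the 70 x 36 x 10 outline, x along its length, z through its thickness
- odd2: Odd aluminium plate, 70 x 36 x 10 mm (x, y, z), with one corner (24 mm along x, 16 mm along y, at its +x +y end) missing and one bolt hole, about 58 g; at its middle both long sides are sound. Starts in the dispenser's stack; may be absent. Origin at the centre of the 70 x 36 x 10 outline, x along its length, z through its thickness
- dispenser: Spring-loaded plate dispenser fixed to the counter, on a grey 110 x 76 mm base. Origin: centre of its underside. The plates lie flat on one another, their length along its x. Steel guides at both ends (they reach up to 100 mm above the counter, stand at |x| 27 to 41 mm, and wrap 23.5 mm in |y|), 1.5 mm clear of the plates all round; between |x| = 27 mm the long sides (+y and -y) are open for fingers. Plates leave upwards
- lifter (a joint): Height (m, 0 to 0.07) of the spring-loaded platform under the stack; its upper face is 30 mm above the counter at 0. Spring 72 N/m: it sinks 8 to 10 mm per plate, so the top of the stack stays about 90 to 102 mm above the counter, and the next plate rises within a second when one is taken; the last plate too
- drum: Round grey reject drum fixed to the counter, outer radius 120 mm, with a rotating cover; inside, four quarter compartments divided along its x and y axes by 4 mm walls, inner radius 115 mm, floor 6 mm above the counter. Origin: centre of its underside. The marked compartment is the quarter x > 0, y > 0; a dark upright post (14 mm thick, 89 mm high) stands on the outside of the drum in the middle of that quarter
- marked_pocket (a point): Point on the floor of the marked compartment, in its middle, 68 mm from the drum's axis
- cover (a joint): Angle (rad) of the drum's aluminium disc cover (top face 65 mm above the counter), growing counter-clockwise seen from above, free to turn from -3.1 to 3.1, held by light friction (0.06 N m). At 0 its opening lies exactly over the marked compartment; at a quarter turn (1.57) or more either way it covers it
- cover_opening (a point): Middle of the cover's opening (a wedge of 84 degrees reaching from the axis, where the 44 mm knob disc takes the first 22 mm, to the rim), at the height of its top face, 68 mm from the axis
- cover_grip (a point): Centre of the cover's grip bar, on the drum's axis, 85 mm above the counter: a black bar 14 mm thick, 56 mm long, from the disc up to 95 mm above the counter; its length is square to the line from the axis to the opening
- kit_tray: Loose open tray, blue sheet steel, 210 x 190 x 22 mm outside (x, y, z), walls and floor 5 mm thick, 0.6 kg. Origin: centre of its underside
- carton: Bystander: cardboard carton 90 x 120 x 70 mm, origin under its centre
- bearing: Bystander: steel bearing ring, 72 mm across, 22 mm high, origin under its centre
- oil_can: Bystander: dark can, 60 mm across, 130 mm high, origin under its centre
- wrench: Bystander: wrench lying on the counter
There are look-alikes about, which are no part of the job. What is shaped like the whole4 but blue, green or turquoise is not meant.

How it is judged:
By the outcome, as a careful person would: the job done as asked, in the order asked, and still so for the second after the job is handed in, with the robot touching nothing.
Of whole1, whole2, whole3, whole4 only 3 to 4 are there at a start; the rules pass over those that are not, and their reading is None.
Of odd1, odd2 only 1 to 2 are there at a start; the rules pass over those that are not, and their reading is None.
At some moment in a run one of kit_tray may be knocked a few centimetres aside while the robot is not near it.
Once in a run the grip may slacken for a moment while it holds something.
It also fails if it takes over 210 s, if anything falls off the work surface, if the arm or the gripper's body presses on something with over 40 N, if the wrist force passes 120 N, or if a joint passes its speed limit or range.

## Working session

There is one attempt and no reset: what is moved stays moved. The work goes in short steps, Python scripts to look and compute and a tool call to move; the robot and the scene stay as the last step left them, time stands still between calls to the robot, and variables do not carry over. Pictures are saved under pics/ and viewed, about 12 in all and at most 16, crops included, and the job is handed in when it is done.

Besides the shell and the picture viewer there is one more tool, called after "Emit:" by a JSON object that holds its "op" and its "data". arm_command: Moves the arm, as the interface text tells. Its arguments: {"type":"object","properties":{"rows":{"type":"string"},"squeeze":{"type":"number"}},"required":["rows"]}

```bash
ls; mkdir -p pics; python3 - <<'E'
from rig import readout, eyes
import cv2
for n in("scene","top"):
    cv2.imwrite(f"pics/{n}0.png",eyes.get_image(n)[:,:,::-1]); m=eyes.camera_model(n); print(n,m)
print(readout.observe())
E
```

```text
pics
scene {'mtx': array([[610.99607514,   0.        , 318.94521098],
       [  0.        , 610.99607514, 228.56607421],
       [  0.        ,   0.        ,   1.        ]]), 'view': array([[ 6.22003898e-01,  7.83012734e-01,  1.48630043e-03,
        -3.82509588e-01],
       [-6.56948212e-01,  5.20826949e-01,  5.45122313e-01,
         3.45089126e-01],
       [ 4.26063607e-01, -3.40044626e-01,  8.38355208e-01,
        -2.13865128e+00],
       [ 0.00000000e+00,  0.00000000e+00,  0.00000000e+00,
         1.00000000e+00]])}
top {'mtx': array([[434.77528103,   0.        , 325.13774968],
       [  0.        , 434.77528103, 242.55406165],
       [  0.        ,   0.        ,   1.        ]]), 'view': array([[-0.00727556, -0.99988488, -0.01331526,  0.01000435],
       [ 0.9910317 , -0.00898659,  0.13332449, -0.60116681],
       [-0.1334288 , -0.01222584,  0.99098299, -1.35168393],
       [ 0.        ,  0.        ,  0.        ,  1.        ]])}
{'time_s': 0.1, 'q': array([-7.97183159e+01,  2.18382752e+01,  7.43805457e+01,  6.60070259e-05,
        8.38580018e+01, -1.23351177e+01]), 'qvel': array([ 0.09028478, -0.11177622, -0.14146396, -0.07470945, -0.00335464,
       -0.04277853]), 'joint_efforts': array([ 4.08528984e-03, -4.49220371e+01, -2.31656778e+01, -1.90291903e-04,
        3.65420485e-03,  3.54542337e-06]), 'position': array([ 0.21147036, -0.50745419,  0.24776198]), 'tool_rot': array([[ 9.23097566e-01,  3.84565764e-01, -2.38190879e-04],
       [ 3.84565730e-01, -9.23096668e-01,  1.31948304e-03],
       [ 2.87554796e-04, -1.30961163e-03, -9.99999101e-01]]), 'ft_force': array([0.19579008, 0.43452903, 0.93816765]), 'wrist_torque': array([ 0.0067959 , -0.01377244,  0.00095103]), 'grip_width': 0.08530701936144713}
```

View pics/top0.png

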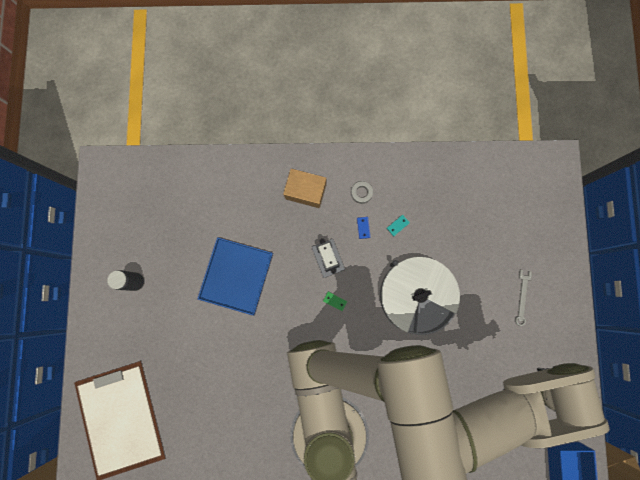

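View pics/scene0.png

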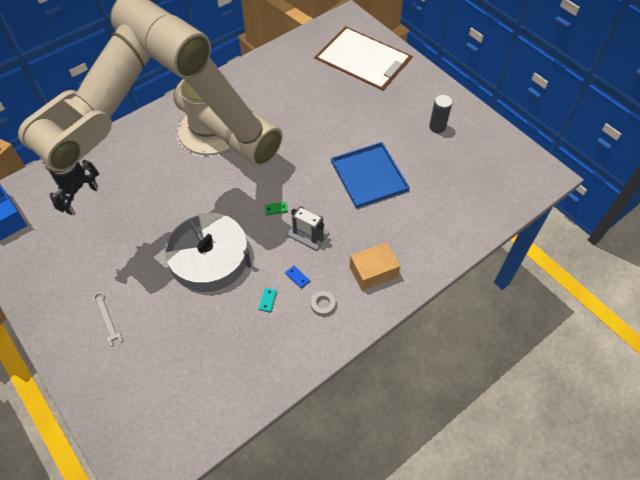

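```bash
cat > h.py <<'E'
import numpy as np, cv2
from rig import readout, eyes
def ray(n,u,v):
    m=eyes.camera_model(n);K=m['mtx'];V=m['view'];R=V[:3,:3];t=V[:3,3]
    x=(u-K[0,2])/K[0,0];y=(v-K[1,2])/K[1,1]
    if n=='wrist':
        r=np.hypot(x,y);s=np.sin(r)/r if r>1e-9 else 1;d=np.array([x*s,-y*s,-np.cos(r)])
    else: d=np.array([x,-y,-1])
    return -R.T@t, R.T@d
def at(n,u,v,z):
    c,d=ray(n,u,v); return (c+d*(z-c[2])/d[2]).round(4)
def proj(n,p,m=None):
    m=m or eyes.camera_model(n);K=m['mtx'];c=m['view'][:3,:3]@np.array(p)+m['view'][:3,3]
    x,y,z=c[0],-c[1],-c[2]
    if n=='wrist':
        r=np.hypot(x,y);th=np.arctan2(r,z);x,y=x/r*th,y/r*th
    else:x,y=x/z,y/z
    return np.array([K[0,0]*x+K[0,2],K[1,1]*y+K[1,2]]).round(1)
E
python3 - <<'E'
from h import *
im=cv2.imread('pics/top0.png')
a=cv2.resize(im[225:345,190:350],(800,600),interpolation=cv2.INTER_CUBIC)
cv2.imwrite('pics/c1.png',a)
a=cv2.resize(im[240:345,365:475],(733,700),interpolation=cv2.INTER_CUBIC)[:600]
a=cv2.resize(im[245:335,365:485],(800,600),interpolation=cv2.INTER_CUBIC)
cv2.imwrite('pics/c2.png',a)
E
```

```text
(no output)
```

View pics/c1.png

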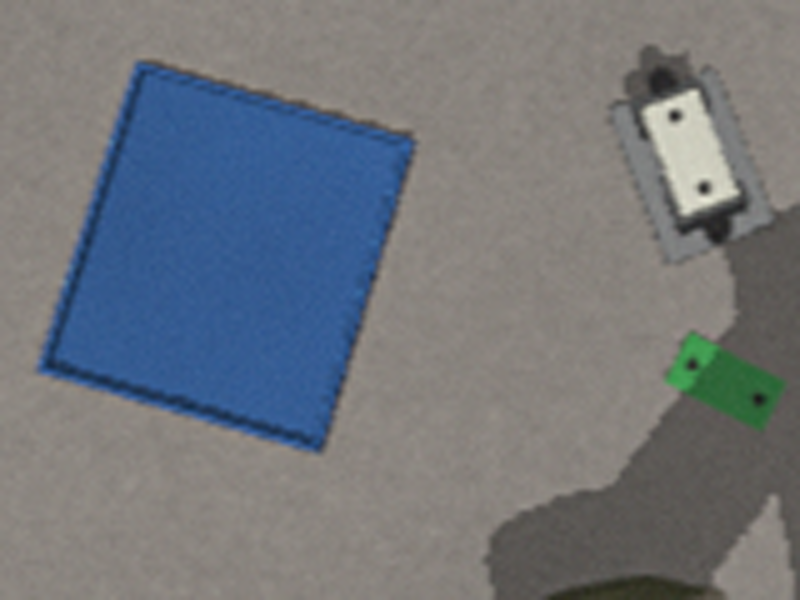

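View pics/c2.png

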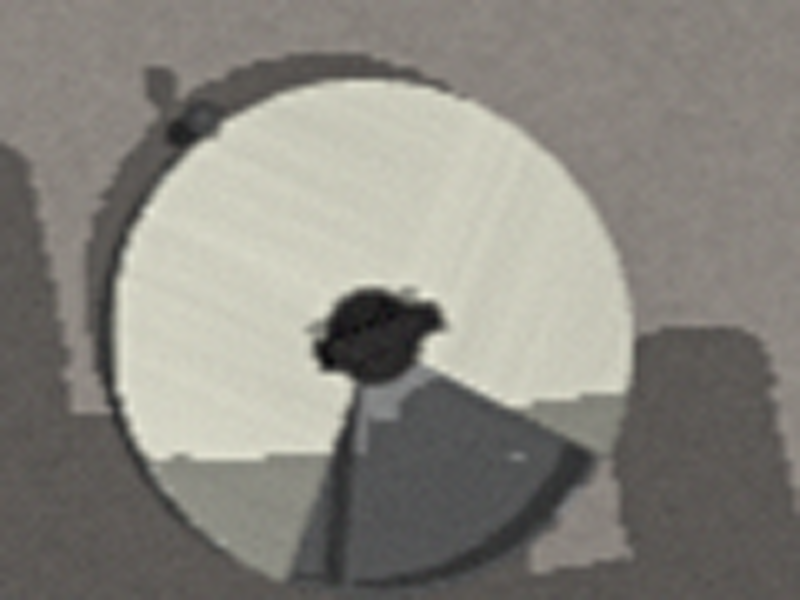

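```bash
python3 - <<'E'
from h import *
f1=lambda p,z:at('top',190+p[0]/5,225+p[1]/5,z)
f2=lambda p,z:at('top',365+p[0]/6.667,245+p[1]/6.667,z)
ang=lambda v:np.degrees(np.arctan2(v[1],v[0])).round(1)
P=[f1(p,.096) for p in[(642,110),(702,88),(742,195),(683,220)]]
print('plate',P,np.mean(P,0),'ang',ang(P[1]-P[2]),ang(P[0]-P[3]),'len',[np.linalg.norm(P[i]-P[i-1]).round(4) for i in range(4)])
B=[f1(p,.0) for p in[(612,108),(712,68),(775,218),(668,262)]]
print('base',B,np.mean(B,0),ang(B[1]-B[2]),ang(B[0]-B[3]))
T=[f1(p,.022) for p in[(138,62),(414,138),(322,452),(40,370)]]
print('tray',T,np.mean(T,0),'ang',ang(T[0]-T[3]),ang(T[1]-T[2]),ang(T[0]-T[1]),[np.linalg.norm(T[i]-T[i-1]).round(4) for i in range(4)])
D=[f2(p,.065) for p in[(115,330),(635,330),(375,78),(375,590)]]
c=f2((375,334),.065);print('disc',D,c)
po=f2((190,120),.089);print('post',po,np.linalg.norm(po-c),ang(po-c))
for p in[(290,580),(595,455)]:
    e=f2(p,.065);print('edge',e,np.linalg.norm(e-c),ang(e-c))
print('bar',f2((432,315),.095),f2((325,355),.095),ang(f2((432,315),.095)-f2((325,355),.095)))
E
```

```text
plate [array([0.5802, 0.0252, 0.096 ]), array([ 0.5934, -0.0118,  0.096 ]), array([ 0.5273, -0.0356,  0.096 ]), array([5.124e-01, 5.000e-04, 9.600e-02])] [ 0.553325 -0.005425  0.096   ] ang 19.8 20.0 len [np.float64(0.0722), np.float64(0.0393), np.float64(0.0703), np.float64(0.0391)]
base [array([0.5936, 0.0476, 0.    ]), array([ 0.6196, -0.0185,  0.    ]), array([ 0.5202, -0.0587,  0.    ]), array([0.4921, 0.0114, 0.    ])] [ 0.556375 -0.00455   0.      ] 22.0 19.6
tray [array([0.6238, 0.3558, 0.022 ]), array([0.5724, 0.1751, 0.022 ]), array([0.372 , 0.2319, 0.022 ]), array([0.4251, 0.4136, 0.022 ])] [0.498325 0.2941   0.022   ] ang -16.2 -15.8 74.1 [np.float64(0.2069), np.float64(0.1879), np.float64(0.2083), np.float64(0.1893)]
disc [array([ 0.4344, -0.1705,  0.065 ]), array([ 0.4326, -0.4105,  0.065 ]), array([ 0.5506, -0.2949,  0.065 ]), array([ 0.3154, -0.2863,  0.065 ])] [ 0.4317 -0.2905  0.065 ]
post [ 0.5296 -0.2044  0.089 ] 0.1325655309648779 41.3
edge [ 0.3202 -0.2476  0.065 ] 0.11946823845692209 159.0
edge [ 0.3757 -0.3894  0.065 ] 0.113653904464387 -119.5
bar [ 0.4396 -0.3104  0.095 ] [ 0.422  -0.2615  0.095 ] -70.2
```

```bash
cat >> h.py <<'E'
from scipy.spatial.transform import Rotation as Ro
def Rt(psi):
    a=np.radians(psi);c,s=np.cos(a),np.sin(a);return np.array([[c,s,0],[s,-c,0],[0,0,-1.]])
def plan(*targets,s=None,smax=32,rmax=7.0):
    """targets: (x,y,z,psi); print per-row shifts (tool mm) then turns (deg), leg by leg"""
    s=s or readout.observe();p,R=s['position'],s['tool_rot']
    for x,y,z,psi in targets:
        d=R.T@(np.array([x,y,z])-p)*1000;n=max(1,int(np.ceil(np.linalg.norm(d)/smax)))
        Rn=Rt(psi);w=np.degrees(Ro.from_matrix(R.T@Rn).as_rotvec());k=int(np.ceil(np.linalg.norm(w)/rmax))
        print('shift',d.round(1),f'= {n} x',(d/n).round(2),'| turn',w.round(2),f'= {k} x',(w/max(k,1)).round(3))
        p,R=np.array([x,y,z]),Rn
E
python3 -c "
from h import *
plan((.4317,-.2905,.22,110),(.4317,-.2905,.09,110))"
```

```text
shift [ 286.7 -115.5   28. ] = 10 x [ 28.67 -11.55   2.8 ] | turn [-5.000e-02 -7.000e-02 -8.738e+01] = 13 x [-4.000e-03 -5.000e-03 -6.722e+00]
shift [  0.   0. 130.] = 5 x [ 0.  0. 26.] | turn [0. 0. 0.] = 0 x [0. 0. 0.]
```

Emit:
{"op": "arm_command", "data": {"rows": "0 28.67 -11.55 2.8 0 0 0;0 28.67 -11.55 2.8 0 0 0;0 28.67 -11.55 2.8 0 0 0;0 28.67 -11.55 2.8 0 0 0;0 28.67 -11.55 2.8 0 0 0", "squeeze": 40}}

```text
time_s: 0.52
position: [0.3224, -0.398, 0.2339]
tool_rot: [[0.923, 0.384, -0.0], [0.384, -0.923, 0.001], [-0.0, -0.001, -1.0]]
ft_force: [0.9, -0.8, 0.4]
grip_width: 0.0852
```

Emit:
{"op": "arm_command", "data": {"rows": "0 28.67 -11.55 2.8 0 0 0;0 28.67 -11.55 2.8 0 0 0;0 28.67 -11.55 2.8 0 0 0;0 28.67 -11.55 2.8 0 0 0;0 28.67 -11.55 2.8 0 0 0"}}

```text
time_s: 0.93
position: [0.4326, -0.2894, 0.22]
tool_rot: [[0.923, 0.385, -0.0], [0.385, -0.923, 0.0], [-0.0, -0.001, -1.0]]
ft_force: [0.5, -0.2, 0.2]
grip_width: 0.0852
```

Emit:
{"op": "arm_command", "data": {"rows": "0 0 0 0 0 0 -6.72;0 0 0 0 0 0 -6.72;0 0 0 0 0 0 -6.72;0 0 0 0 0 0 -6.72;0 0 0 0 0 0 -6.72"}}

```text
time_s: 1.35
position: [0.4317, -0.2905, 0.22]
tool_rot: [[0.551, 0.835, -0.001], [0.835, -0.551, 0.001], [0.0, -0.001, -1.0]]
ft_force: [-0.4, -0.3, 0.2]
grip_width: 0.0854
```

Emit:
{"op": "arm_command", "data": {"rows": "0 0 0 0 0 0 -6.72;0 0 0 0 0 0 -6.72;0 0 0 0 0 0 -6.72;0 0 0 0 0 0 -6.72;0 0 0 0 0 0 -6.72"}}

```text
time_s: 1.77
position: [0.4317, -0.2906, 0.22]
tool_rot: [[-0.003, 1.0, -0.001], [1.0, 0.003, 0.001], [0.001, -0.001, -1.0]]
ft_force: [0.2, -0.7, -0.6]
grip_width: 0.0852
```

Emit:
{"op": "arm_command", "data": {"rows": "0 0 0 0 0 0 -6.72;0 0 0 0 0 0 -6.72;0 0 0 0 0 0 -6.72;0 0 0 0 0 0 0;0 0 0 0 0 0 0"}}

```text
time_s: 2.18
position: [0.4317, -0.2907, 0.2201]
tool_rot: [[-0.338, 0.941, -0.0], [0.941, 0.338, 0.0], [0.001, -0.0, -1.0]]
ft_force: [0.5, 0.7, 0.5]
grip_width: 0.0853
```

```bash
python3 - <<'E'
from h import *
s=readout.observe();print(s['time_s'],s['position'],s['tool_rot'].round(3),s['q'].round(1))
m=eyes.camera_model('wrist');print(m)
im=eyes.get_image('wrist')[:,:,::-1];cv2.imwrite('pics/w1.png',im)
for p in[(.4317,-.2905,.095),(.5296,-.2044,.089)]:print(proj('wrist',p,m))
E
```

```text
2.1833 [ 0.43169166 -0.29068813  0.22009144] [[-0.338  0.941 -0.   ]
 [ 0.941  0.338  0.   ]
 [ 0.001 -0.    -1.   ]] [-47.   20.2  81.8   0.   78.  -66.8]
{'mtx': array([[371.64829954,   0.        , 319.54702257],
       [  0.        , 371.64829954, 237.92262091],
       [  0.        ,   0.        ,   1.        ]]), 'view': array([[ 9.40590333e-01,  3.39543380e-01, -3.44386564e-04,
        -3.07939585e-01],
       [-3.28024841e-01,  9.08419231e-01, -2.59179868e-01,
         4.32603110e-01],
       [-8.76899609e-02,  2.43895045e-01,  9.65829011e-01,
        -2.41622174e-01],
       [ 0.00000000e+00,  0.00000000e+00,  0.00000000e+00,
         1.00000000e+00]])}
[318.7 234.4]
[483.9 169.7]
```

View pics/w1.png

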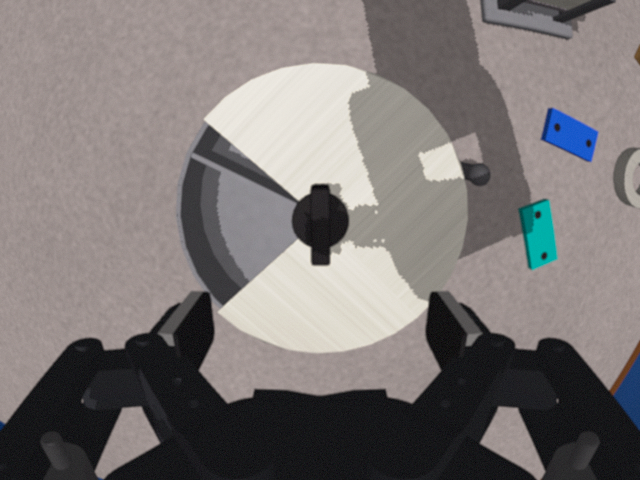

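```bash
python3 - <<'E'
from h import *
ang=lambda v:np.degrees(np.arctan2(v[1],v[0])).round(1)
a,b=at('wrist',320,184,.095),at('wrist',320,265,.095);print('bar',a,b,(a+b)/2,ang(a-b),np.linalg.norm(a-b))
E_=np.array([at('wrist',u,v,.065)[:2] for u,v in[(468,212),(318,63),(318,353),(205,122),(219,312),(427,300),(425,113)]])
A=np.c_[2*E_,np.ones(len(E_))];x=np.linalg.lstsq(A,(E_**2).sum(1),rcond=None)[0];c=x[:2];print('c',c,np.sqrt(x[2]+c@c))
po=at('wrist',482,172,.089)[:2];print('post',po,ang(po-c),np.linalg.norm(po-c))
for e in[(205,122),(219,312)]:print(ang(at('wrist',*e,.065)[:2]-c))
E
```

```text
bar [ 0.4206 -0.2572  0.095 ] [ 0.4402 -0.3115  0.095 ] [ 0.4304  -0.28435  0.095  ] 109.8 0.057729108775382995
c [ 0.43071138 -0.28660415] 0.11815358401923161
post [ 0.5289 -0.2066] 39.2 0.12665571354191493
158.4
-117.1
```

```bash
python3 -c "
from h import *
plan((.431,-.2865,.22,109.8),(.431,-.2865,.09,109.8))"
```

```text
shift [4.2 0.8 0.1] = 1 x [4.2  0.76 0.15] | turn [-0.01 -0.02 -0.03] = 1 x [-0.01  -0.025 -0.028]
shift [  0.   0. 130.] = 5 x [ 0.  0. 26.] | turn [0. 0. 0.] = 0 x [0. 0. 0.]
```

Emit:
{"op": "arm_command", "data": {"rows": "0 4.2 0.8 20 0 0 0;0 0 0 30 0 0 0;0 0 0 30 0 0 0;0 0 0 25 0 0 0;0 0 0 15 0 0 0"}}

```text
time_s: 2.65
position: [0.4303, -0.2858, 0.0978]
tool_rot: [[-0.339, 0.941, -0.002], [0.941, 0.339, 0.003], [0.003, -0.001, -1.0]]
ft_force: [0.2, -0.0, -0.3]
grip_width: 0.0852
```

Emit:
{"op": "arm_command", "data": {"rows": "0 0 0 10 0 0 0;0.7 0 0 0 0 0 0;1 0 0 0 0 0 0;1 0 0 0 0 0 0;1 0 0 0 0 0 0", "squeeze": 40}}

```text
time_s: 3.07
position: [0.4314, -0.2869, 0.0912]
tool_rot: [[-0.341, 0.94, 0.001], [0.94, 0.341, -0.001], [-0.002, 0.001, -1.0]]
ft_force: [0.2, -0.6, -0.0]
grip_width: 0.0393
```

Emit:
{"op": "arm_command", "data": {"rows": "1 0 0 0 0 0 0;1 0 0 0 0 0 0;1 0 0 0 0 0 0;1 0 0 0 0 0 0;1 0 0 0 0 0 0"}}

```text
time_s: 3.48
position: [0.4307, -0.287, 0.0911]
tool_rot: [[-0.342, 0.94, -0.0], [0.94, 0.342, -0.001], [-0.001, -0.001, -1.0]]
ft_force: [-4.7, -0.8, 6.7]
grip_width: 0.0132
```

Emit:
{"op": "arm_command", "data": {"rows": "1 0 0 0 0 0 4;1 0 0 0 0 0 6;1 0 0 0 0 0 6;1 0 0 0 0 0 6;1 0 0 0 0 0 6"}}

```text
time_s: 3.9
position: [0.43, -0.287, 0.0911]
tool_rot: [[0.144, 0.99, -0.002], [0.99, -0.144, -0.001], [-0.001, -0.002, -1.0]]
ft_force: [-9.5, -1.8, 8.3]
grip_width: 0.0132
```

Emit:
{"op": "arm_command", "data": {"rows": "1 0 0 0 0 0 6;1 0 0 0 0 0 6;1 0 0 0 0 0 6;1 0 0 0 0 0 6;1 0 0 0 0 0 6"}}

```text
time_s: 4.32
position: [0.4294, -0.2868, 0.091]
tool_rot: [[0.62, 0.785, -0.004], [0.785, -0.62, -0.0], [-0.003, -0.002, -1.0]]
ft_force: [-13.5, -1.4, 10.8]
grip_width: 0.0135
```

Emit:
{"op": "arm_command", "data": {"rows": "1 0 0 0 0 0 6;1 0 0 0 0 0 6;1 0 0 0 0 0 6;1 0 0 0 0 0 6;1 0 0 0 0 0 6"}}

```text
time_s: 4.73
position: [0.429, -0.2862, 0.091]
tool_rot: [[0.929, 0.37, -0.005], [0.37, -0.929, 0.001], [-0.004, -0.002, -1.0]]
ft_force: [-13.7, 1.5, 12.7]
grip_width: 0.0134
```

Emit:
{"op": "arm_command", "data": {"rows": "1 0 0 0 0 0 6;1 0 0 0 0 0 6;1 0 0 0 0 0 6;1 0 0 0 0 0 6;1 0 0 0 0 0 6"}}

```text
time_s: 5.15
position: [0.4289, -0.2855, 0.091]
tool_rot: [[0.99, -0.144, -0.005], [-0.144, -0.99, 0.002], [-0.005, -0.001, -1.0]]
ft_force: [-15.0, 5.1, 13.6]
grip_width: 0.0135
```

Emit:
{"op": "arm_command", "data": {"rows": "1 0 0 0 0 0 6;1 0 0 0 0 0 6;1 0 0 0 0 0 6;1 0 0 0 0 0 6;1 0 0 0 0 0 6"}}

```text
time_s: 5.57
position: [0.4291, -0.2849, 0.091]
tool_rot: [[0.785, -0.62, -0.005], [-0.62, -0.785, 0.003], [-0.006, 0.0, -1.0]]
ft_force: [-11.7, 8.1, 15.5]
grip_width: 0.0131
```

Emit:
{"op": "arm_command", "data": {"rows": "1 0 0 0 0 0 6;1 0 0 0 0 0 6;1 0 0 0 0 0 0.5;1 0 0 0 0 0 0;1 0 0 0 0 0 0"}}

```text
time_s: 5.98
position: [0.4293, -0.2847, 0.091]
tool_rot: [[0.636, -0.772, -0.004], [-0.772, -0.636, 0.004], [-0.005, 0.001, -1.0]]
ft_force: [-10.5, 9.2, 14.9]
grip_width: 0.013
```

Emit:
{"op": "arm_command", "data": {"rows": "0 0 0 0 0 0 0;0 0 0 0 0 0 0;0 0 0 0 0 0 0;0 0 0 0 0 0 0;0 0 0 0 0 0 0"}}

```text
time_s: 6.4
position: [0.4312, -0.2867, 0.0903]
tool_rot: [[0.636, -0.772, 0.0], [-0.772, -0.636, -0.0], [0.0, -0.0, -1.0]]
ft_force: [0.2, -1.2, -0.4]
grip_width: 0.0724
```

Emit:
{"op": "arm_command", "data": {"rows": "0 0 0 -5 0 0 0;0 0 0 -25 0 0 0;0 0 0 -30 0 0 0;0 0 0 -30 0 0 0;0 0 0 -30 0 0 0"}}

```text
time_s: 6.82
position: [0.4309, -0.2864, 0.2121]
tool_rot: [[0.636, -0.772, 0.0], [-0.772, -0.636, 0.0], [-0.0, -0.0, -1.0]]
ft_force: [0.7, -1.0, -0.4]
grip_width: 0.0852
```

```bash
python3 - <<'E'
from h import *
im=eyes.get_image('wrist')[:,:,::-1];cv2.imwrite('pics/w2.png',im)
plan((.5545,-.005,.22,20))
E
```

```text
shift [-140.6 -274.1   -3.3] = 10 x [-14.06 -27.41  -0.33] | turn [  0.32  -0.53 -70.51] = 11 x [ 0.029 -0.048 -6.41 ]
```

View pics/w2.png

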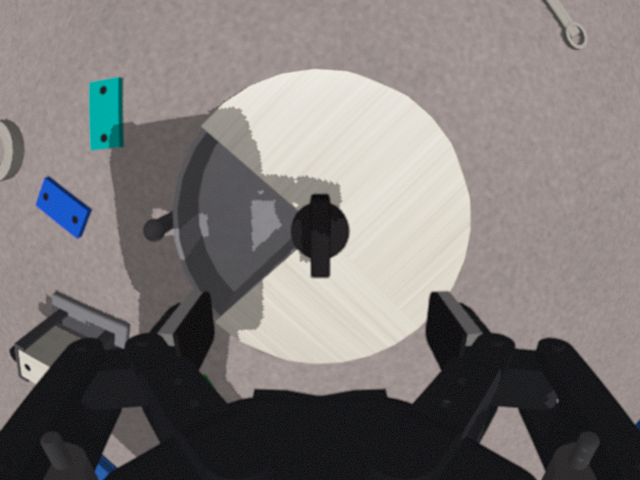

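Emit:
{"op": "arm_command", "data": {"rows": "0 -14.06 -27.41 0 0 0 0;0 -14.06 -27.41 0 0 0 0;0 -14.06 -27.41 0 0 0 0;0 -14.06 -27.41 0 0 0 0;0 -14.06 -27.41 0 0 0 0"}}

```text
time_s: 7.28
position: [0.4925, -0.1438, 0.2105]
tool_rot: [[0.636, -0.772, 0.0], [-0.772, -0.636, -0.0], [0.0, -0.0, -1.0]]
ft_force: [0.8, -0.2, -0.5]
grip_width: 0.0854
```

Emit:
{"op": "arm_command", "data": {"rows": "0 -14.06 -27.41 0 0 0 0;0 -14.06 -27.41 0 0 0 0;0 -14.06 -27.41 0 0 0 0;0 -14.06 -27.41 0 0 0 0;0 -14.06 -27.41 0 0 0 0"}}

```text
time_s: 7.7
position: [0.5536, -0.0023, 0.2105]
tool_rot: [[0.636, -0.772, 0.0], [-0.772, -0.636, -0.0], [0.0, -0.0, -1.0]]
ft_force: [0.5, -1.0, -0.1]
grip_width: 0.0852
```

Emit:
{"op": "arm_command", "data": {"rows": "0 0 0 0 0 0 -6.41;0 0 0 0 0 0 -6.41;0 0 0 0 0 0 -6.41;0 0 0 0 0 0 -6.41;0 0 0 0 0 0 -6.41"}}

```text
time_s: 8.12
position: [0.5533, -0.0037, 0.2104]
tool_rot: [[0.95, -0.311, 0.0], [-0.311, -0.95, -0.0], [0.0, -0.0, -1.0]]
ft_force: [0.5, -0.3, 0.1]
grip_width: 0.0853
```

Emit:
{"op": "arm_command", "data": {"rows": "0 0 0 0 0 0 -6.41;0 0 0 0 0 0 -6.41;0 0 0 0 0 0 -6.41;0 0 0 0 0 0 -6.41;0 0 0 0 0 0 -6.41"}}

```text
time_s: 8.53
position: [0.5532, -0.0038, 0.2104]
tool_rot: [[0.971, 0.24, 0.0], [0.24, -0.971, 0.0], [0.0, 0.0, -1.0]]
ft_force: [-0.5, 0.2, -0.8]
grip_width: 0.0854
```

Emit:
{"op": "arm_command", "data": {"rows": "0 0 0 0 0 0 -6.41;0 0 0 0 0 0 0;0 0 0 0 0 0 0;0 0 0 0 0 0 0;0 0 0 0 0 0 0"}}

```text
time_s: 8.95
position: [0.5533, -0.0038, 0.2104]
tool_rot: [[0.941, 0.34, 0.0], [0.34, -0.941, -0.0], [0.0, 0.0, -1.0]]
ft_force: [-0.2, 0.1, 0.2]
grip_width: 0.0854
```

```bash
python3 - <<'E'
from h import *
s=readout.observe();print(s['time_s'],s['position'],s['tool_rot'].round(3),s['q'].round(1))
im=eyes.get_image('wrist')[:,:,::-1];cv2.imwrite('pics/w3f.png',im)
for dx,dy in((0,0),(35,18),(-35,-18)):
    a=np.radians(20);p=(.5545+(dx*np.cos(a)-dy*np.sin(a))/1e3,-.005+(dx*np.sin(a)+dy*np.cos(a))/1e3,.096);print(proj('wrist',p),proj('scene',p))
c=cv2.resize(im[120:320,220:420],(500,500),interpolation=cv2.INTER_CUBIC)
t=cv2.resize(eyes.get_image('scene')[:,:,::-1][190:260,270:340],(500,500),interpolation=cv2.INTER_CUBIC)
cv2.imwrite('pics/w3.png',np.vstack([c,t]).transpose(1,0,2)[:,:].transpose(1,0,2) if 0 else cv2.resize(np.hstack([c,t]),(800,400)))
E
```

```text
8.95 [ 0.55326027 -0.00378645  0.21037518] [[ 0.941  0.34   0.   ]
 [ 0.34  -0.941 -0.   ]
 [ 0.     0.    -1.   ]] [-12.7  23.9  77.6   0.   78.6  57.5]
[320.8 239.3] [305.1 218.3]
[293.  187.3] [318.2 219.2]
[346.5 287.7] [291.9 217.5]
```

View pics/w3.png

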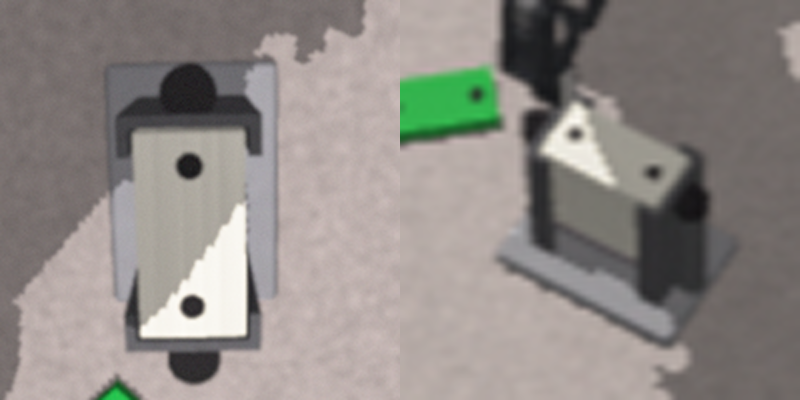

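```bash
cat >> h.py <<'E'
def tri(*obs):
    A=np.zeros((3,3));b=np.zeros(3)
    for n,u,v in obs:
        c,d=ray(n,u,v);d/=np.linalg.norm(d);P=np.eye(3)-np.outer(d,d);A+=P;b+=P@c
    return np.linalg.solve(A,b).round(4)
E
python3 - <<'E'
from h import *
a=tri(('wrist',316,273.5),('scene',300.6,213.3));b=tri(('wrist',314.5,203),('scene',314.5,220.1))
print(a,b,(a+b)/2)
a2=tri(('wrist',316,273.5),('top',190+704/5,225+188/5));b2=tri(('wrist',314.5,203),('top',190+675/5,225+116/5));print(a2,b2)
C=[(286.5,185),(342.5,184),(343.5,288.5),(289,290)]
for z in(.092,.096,.1,.104):
    P=[at('wrist',*c,z) for c in C];d=(P[0]+P[1]-P[2]-P[3]);print(z,np.mean(P,0),[np.linalg.norm(P[i]-P[i-1]).round(4) for i in range(4)],np.degrees(np.arctan2(d[1],d[0])))
E
```

```text
[ 0.5355 -0.0085  0.1056] [0.5791 0.0089 0.1033] [5.5730e-01 2.0000e-04 1.0445e-01]
[ 0.5314 -0.0113  0.0975] [0.5762 0.0061 0.0946]
0.092 [ 0.552575 -0.001825  0.092   ] [np.float64(0.0745), np.float64(0.0369), np.float64(0.074), np.float64(0.0387)] 20.777228489882063
0.096 [ 0.553575 -0.001475  0.096   ] [np.float64(0.0732), np.float64(0.0363), np.float64(0.0727), np.float64(0.0381)] 20.744411709566908
0.1 [ 0.554625 -0.001175  0.1     ] [np.float64(0.0721), np.float64(0.0357), np.float64(0.0716), np.float64(0.0375)] 20.75682008999433
0.104 [ 0.55565 -0.0008   0.104  ] [np.float64(0.0709), np.float64(0.0351), np.float64(0.0703), np.float64(0.0368)] 20.74608027568341
```

```bash
python3 -c "
from h import *
plan((.5545,-.002,.2104,20.5),(.5545,-.002,.107,20.5))"
```

```text
shift [ 1.8 -1.2 -0.1] = 1 x [ 1.8  -1.24 -0.07] | turn [-0.    0.   -0.59] = 1 x [-0.001  0.001 -0.585]
shift [  0.    0.  103.4] = 4 x [ 0.    0.   25.85] | turn [0. 0. 0.] = 0 x [0. 0. 0.]
```

Emit:
{"op": "arm_command", "data": {"rows": "0 1.8 -1.2 0 0 0 -0.6;0 0 0 30 0 0 0;0 0 0 30 0 0 0;0 0 0 25 0 0 0;0 0 0 12 0 0 0"}}

```text
time_s: 9.47
position: [0.5533, -0.0017, 0.1103]
tool_rot: [[0.936, 0.352, -0.004], [0.352, -0.936, 0.001], [-0.004, -0.002, -1.0]]
ft_force: [-0.2, 0.4, -0.0]
grip_width: 0.0857
```

Emit:
{"op": "arm_command", "data": {"rows": "0 0 0 6.4 0 0 0;0.3 0 0 0 0 0 0;1 0 0 0 0 0 0;1 0 0 0 0 0 0;1 0 0 0 0 0 0", "squeeze": 40}}

```text
time_s: 9.88
position: [0.555, -0.0021, 0.108]
tool_rot: [[0.936, 0.352, 0.002], [0.352, -0.936, -0.0], [0.002, 0.001, -1.0]]
ft_force: [-0.3, -0.4, -0.1]
grip_width: 0.0388
```

Emit:
{"op": "arm_command", "data": {"rows": "1 0 0 0 0 0 0;1 0 0 0 0 0 0;1 0 0 0 0 0 0"}}

```text
time_s: 10.13
position: [0.5546, -0.0017, 0.1074]
tool_rot: [[0.936, 0.352, 0.001], [0.352, -0.936, 0.0], [0.001, -0.0, -1.0]]
ft_force: [-0.4, 3.0, 1.0]
grip_width: 0.0344
```

```bash
python3 - <<'E'
from h import *
t=cv2.resize(eyes.get_image('scene')[:,:,::-1][180:260,270:350],(600,600),interpolation=cv2.INTER_CUBIC)
cv2.imwrite('pics/s1.png',t);print(readout.observe()['grip_width'])
E
```

```text
0.03445161267549074
```

View pics/s1.png

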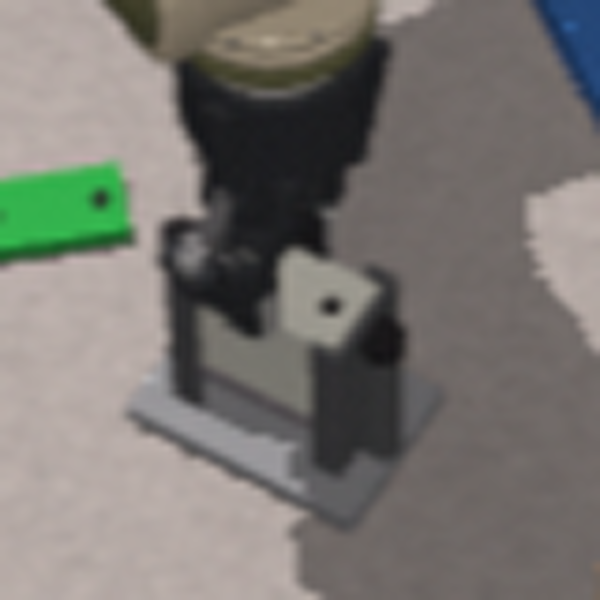

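Emit:
{"op": "arm_command", "data": {"rows": "1 0 0 -8 0 0 0;1 0 0 -15 0 0 0;1 0 0 -25 0 0 0;1 0 0 -30 0 0 0;1 0 0 -25 0 0 0"}}

```text
time_s: 10.6
position: [0.5546, -0.0025, 0.2122]
tool_rot: [[0.936, 0.351, 0.001], [0.351, -0.936, -0.001], [0.001, 0.001, -1.0]]
ft_force: [0.8, -1.8, -1.2]
grip_width: 0.0346
```

Emit:
{"op": "arm_command", "data": {"rows": "1 0 0 0 0 0 0;1 0 0 0 0 0 0;1 0 0 0 0 0 0;1 0 0 0 0 0 0;1 0 0 0 0 0 0"}}

```text
time_s: 11.02
position: [0.5542, -0.0021, 0.2089]
tool_rot: [[0.936, 0.352, -0.002], [0.352, -0.936, 0.0], [-0.002, -0.001, -1.0]]
ft_force: [-0.2, -0.4, -1.5]
grip_width: 0.0344
```

```bash
python3 - <<'E'
from h import *
t=cv2.resize(eyes.get_image('scene')[:,:,::-1][150:260,255:365],(500,500),interpolation=cv2.INTER_CUBIC)
w=cv2.resize(eyes.get_image('wrist')[:,:,::-1][100:400,170:470],(500,500),interpolation=cv2.INTER_CUBIC)
cv2.imwrite('pics/s2.png',cv2.resize(np.hstack([w,t]),(800,400)));print(readout.observe()['grip_width'])
E
```

```text
0.0340859830827984
```

View pics/s2.png

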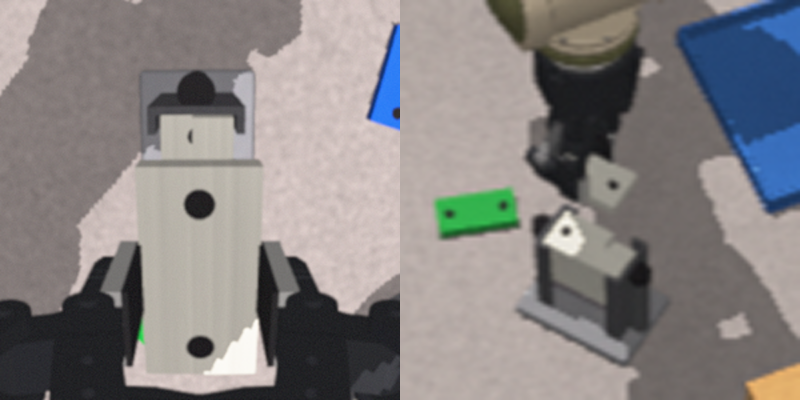

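```bash
cat >> h.py <<'E'
def tray():
    im=eyes.get_image('top');h=cv2.cvtColor(im,cv2.COLOR_RGB2HSV)
    m=cv2.inRange(h,(105,120,40),(120,255,255));m[:,:130]=0;m[:,340:]=0;m[:200]=0;m[360:]=0
    cs,_=cv2.findContours(cv2.morphologyEx(m,cv2.MORPH_CLOSE,np.ones((3,3))),cv2.RETR_EXTERNAL,cv2.CHAIN_APPROX_NONE)
    c=max(cs,key=cv2.contourArea);(cx,cy),sz,_=cv2.minAreaRect(c);bx=cv2.boxPoints(cv2.minAreaRect(c))
    P=np.array([at('top',u,v,.022)[:2] for u,v in bx]);L=[np.linalg.norm(P[i]-P[i-1]) for i in range(4)]
    i=int(np.argmax(L));d=P[i]-P[i-1];d=d if d[0]>0 else -d
    return at('top',cx,cy,.022)[:2],np.degrees(np.arctan2(d[1],d[0])),np.round(L,4),cv2.contourArea(c)/(sz[0]*sz[1])
def slot(c,a,x,y):
    a=np.radians(a);return c+np.array([x*np.cos(a)-y*np.sin(a),x*np.sin(a)+y*np.cos(a)])
E
python3 - <<'E'
from h import *
c,a,L,f=tray();print(c,a,L,f)
q=slot(c,a,.045,.043);print(q);plan((*q,.2,a),(*q,.045,a))
E
```

```text
[0.4986 0.2972] -14.89796853046725 [0.1901 0.2096 0.1937 0.2082] 0.9510829692488906
[0.55314257 0.32718513]
shift [ 114.6 -308.7    9.4] = 11 x [ 10.42 -28.06   0.85] | turn [-1.000e-02  7.000e-02  3.549e+01] = 6 x [-2.000e-03  1.100e-02  5.914e+00]
shift [  0.   0. 155.] = 5 x [ 0.  0. 31.] | turn [0. 0. 0.] = 0 x [0. 0. 0.]
```

Emit:
{"op": "arm_command", "data": {"rows": "1 10.4 -28 0 0 0 0;1 10.4 -28 0 0 0 0;1 10.4 -28 0 0 0 0;1 10.4 -28 0 0 0 0;1 10.4 -28 0 0 0 0"}}

```text
time_s: 11.58
position: [0.5538, 0.1487, 0.2097]
tool_rot: [[0.936, 0.351, -0.0], [0.351, -0.936, -0.0], [-0.0, -0.0, -1.0]]
ft_force: [0.7, -0.6, -0.1]
grip_width: 0.0349
```

Emit:
{"op": "arm_command", "data": {"rows": "1 10.4 -28 0 0 0 6;1 10.4 -28 0 0 0 6;1 10.4 -28 0 0 0 6;1 10.4 -28 0 0 0 6;1 10.4 -28 0 0 0 6"}}

```text
time_s: 12.0
position: [0.5838, 0.2937, 0.2098]
tool_rot: [[0.986, -0.168, -0.001], [-0.168, -0.986, -0.0], [-0.001, 0.0, -1.0]]
ft_force: [0.3, -0.9, -0.2]
grip_width: 0.0344
```

Emit:
{"op": "arm_command", "data": {"rows": "1 10.4 -28 0 0 0 5.5;1 0 0 0 0 0 0;1 0 0 0 0 0 0"}}

```text
time_s: 12.25
position: [0.5989, 0.3188, 0.2087]
tool_rot: [[0.967, -0.255, -0.001], [-0.255, -0.967, -0.001], [-0.001, 0.001, -1.0]]
ft_force: [-0.0, -0.7, -1.4]
grip_width: 0.0347
```

```bash
python3 - <<'E'
from h import *
print(tray(),readout.observe()['grip_width'])
q=slot(np.array([.4985,.2955]),-15.5,.045,.043);print(q);plan((*q,.04,-15.5),(*q,.026,-15.5))
E
```

```text
(array([0.4933, 0.2797]), np.float64(-14.642842784817566), array([0.1543, 0.2085, 0.1572, 0.2072]), 0.7240702615939847) 0.03487348970815857
[0.55335462 0.32491038]
shift [-45.5   4.6 169.1] = 6 x [-7.59  0.77 28.19] | turn [0.06 0.06 0.68] = 1 x [0.057 0.06  0.682]
shift [ 0.  0. 14.] = 1 x [ 0.  0. 14.] | turn [0. 0. 0.] = 0 x [0. 0. 0.]
```

Emit:
{"op": "arm_command", "data": {"rows": "1 -23 2.3 0 0 0 0.6;1 -22.5 2.3 20 0 0 0;1 0 0 30 0 0 0;1 0 0 30 0 0 0;1 0 0 30 0 0 0"}}

```text
time_s: 12.72
position: [0.5533, 0.3243, 0.0997]
tool_rot: [[0.964, -0.267, 0.001], [-0.267, -0.964, 0.0], [0.001, -0.0, -1.0]]
ft_force: [0.8, -0.9, -1.4]
grip_width: 0.0344
```

Emit:
{"op": "arm_command", "data": {"rows": "1 0 0 28 0 0 0;1 0 0 20 0 0 0;1 0 0 10 0 0 0;1 0 0 6 0 0 0;1 0 0 0 0 0 0"}}

```text
time_s: 13.13
position: [0.5538, 0.3247, 0.0357]
tool_rot: [[0.964, -0.268, -0.001], [-0.268, -0.964, -0.0], [-0.001, 0.001, -1.0]]
ft_force: [0.5, -0.1, -0.0]
grip_width: 0.0343
```

Emit:
{"op": "arm_command", "data": {"rows": "1 0 0 4 0 0 0;1 0 0 3 0 0 0;1 0 0 0 0 0 0;1 0 0 0 0 0 0"}}

```text
time_s: 13.47
position: [0.554, 0.3254, 0.0295]
tool_rot: [[0.964, -0.267, 0.001], [-0.267, -0.964, 0.0], [0.001, -0.001, -1.0]]
ft_force: [0.3, 0.5, -0.3]
grip_width: 0.0345
```

Emit:
{"op": "arm_command", "data": {"rows": "1 0 0 2 0 0 0;1 0 0 2 0 0 0;1 0 0 0 0 0 0;1 0 0 0 0 0 0"}}

```text
time_s: 13.8
position: [0.5538, 0.3253, 0.0248]
tool_rot: [[0.964, -0.267, -0.0], [-0.267, -0.964, -0.0], [-0.0, 0.0, -1.0]]
ft_force: [0.7, -0.3, -1.1]
grip_width: 0.0342
```

Emit:
{"op": "arm_command", "data": {"rows": "1 0 0 1.5 0 0 0;1 0 0 0 0 0 0;0.4 0 0 0 0 0 0;0.4 0 0 0 0 0 0;0.4 0 0 0 0 0 0"}}

```text
time_s: 14.22
position: [0.5539, 0.3253, 0.0234]
tool_rot: [[0.964, -0.267, -0.0], [-0.267, -0.964, -0.0], [-0.0, 0.0, -1.0]]
ft_force: [-0.2, -0.5, 0.3]
grip_width: 0.0515
```

Emit:
{"op": "arm_command", "data": {"rows": "0.4 0 0 -15 0 0 0;0.4 0 0 -30 0 0 0;0.4 0 0 -30 0 0 0;0 0 0 -30 0 0 0;0 0 0 -30 0 0 0"}}

```text
time_s: 14.63
position: [0.5536, 0.3253, 0.1598]
tool_rot: [[0.964, -0.267, -0.0], [-0.267, -0.964, -0.0], [-0.0, 0.0, -1.0]]
ft_force: [0.3, -0.1, 0.0]
grip_width: 0.0737
```

Emit:
{"op": "arm_command", "data": {"rows": "0 0 0 -30 0 0 0;0 0 0 -20 0 0 0;0 0 0 0 0 0 0"}}

```text
time_s: 14.88
position: [0.5551, 0.3259, 0.2135]
tool_rot: [[0.964, -0.267, 0.008], [-0.267, -0.964, 0.003], [0.007, -0.005, -1.0]]
ft_force: [-0.1, 0.7, 0.4]
grip_width: 0.0855
```

```bash
python3 - <<'E'
from h import *
w=eyes.get_image('wrist')[:,:,::-1];cv2.imwrite('pics/w4.png',w)
print([proj('wrist',(*slot(np.array([.4985,.2955]),-15.5,x,y),.022)) for x,y in((.105,.095),(.105,-.095),(-.105,-.095),(-.105,.095))])
plan((.5545,-.002,.22,20.5))
E
```

```text
[array([259.4, 150.5]), array([476. , 155.2]), array([451.9, 361.3]), array([269.1, 365.4])]
shift [ 87.7 315.6  -9.8] = 11 x [ 7.97 28.69 -0.89] | turn [ -0.08  -0.25 -36.  ] = 6 x [-0.013 -0.042 -6.001]
```

View pics/w4.png

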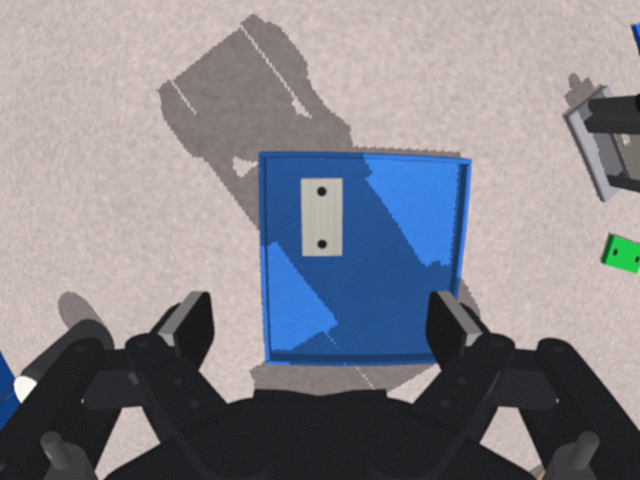

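Emit:
{"op": "arm_command", "data": {"rows": "0 8 28.7 -1 0 0 0;0 8 28.7 -1 0 0 0;0 8 28.7 -1 0 0 0;0 8 28.7 -1 0 0 0;0 8 28.7 -1 0 0 0"}}

```text
time_s: 15.35
position: [0.5533, 0.175, 0.2119]
tool_rot: [[0.964, -0.267, -0.003], [-0.267, -0.964, -0.0], [-0.002, 0.001, -1.0]]
ft_force: [-0.1, 0.4, 0.1]
grip_width: 0.0854
```

Emit:
{"op": "arm_command", "data": {"rows": "0 8 28.7 -1 0 0 0;0 8 28.7 0 0 0 0;0 8 28.7 0 0 0 0;0 8 28.7 0 0 0 0;0 8 28.7 0 0 0 0"}}

```text
time_s: 15.77
position: [0.5535, 0.026, 0.213]
tool_rot: [[0.964, -0.267, -0.002], [-0.267, -0.964, 0.0], [-0.002, 0.0, -1.0]]
ft_force: [1.3, 0.5, 0.2]
grip_width: 0.0854
```

Emit:
{"op": "arm_command", "data": {"rows": "0 7.7 28.6 0 0 0 -6;0 0 0 0 0 0 -6;0 0 0 0 0 0 -6;0 0 0 0 0 0 -6;0 0 0 0 0 0 -6"}}

```text
time_s: 16.18
position: [0.5535, -0.0024, 0.2129]
tool_rot: [[0.967, 0.255, -0.003], [0.255, -0.967, 0.001], [-0.002, -0.001, -1.0]]
ft_force: [-0.0, 0.8, -0.4]
grip_width: 0.0852
```

Emit:
{"op": "arm_command", "data": {"rows": "0 0 0 0 0 0 -6;0 0 0 0 0 0 0;0 0 0 0 0 0 0"}}

```text
time_s: 16.43
position: [0.5536, -0.0022, 0.2134]
tool_rot: [[0.938, 0.347, -0.002], [0.347, -0.938, 0.0], [-0.002, -0.001, -1.0]]
ft_force: [-0.1, 0.6, 0.4]
grip_width: 0.0855
```

```bash
cat >> h.py <<'E'
def rect(n,img=None,z=.1,c=(.5545,-.002),a=20.5,s=5,m=None,hx=.042,hy=.026):
    """rectified view of the stack top: plate +x up"""
    m=m or eyes.camera_model(n);img=eyes.get_image(n)[:,:,::-1] if img is None else img
    H,W=int(hx*2000*s),int(hy*2000*s);mx=np.zeros((H,W),np.float32);my=mx.copy()
    for i in range(H):
        for j in range(W):
            p=slot(np.array(c),a,hx-i/1000/s,hy-j/1000/s);mx[i,j],my[i,j]=proj(n,(*p,z),m)
    return cv2.remap(np.ascontiguousarray(img),mx,my,cv2.INTER_CUBIC)
def look(k):
    s=readout.observe();m=eyes.camera_model('wrist');im=eyes.get_image('wrist')[:,:,::-1]
    cv2.imwrite(f'pics/wf{k}.png',im);r=rect('wrist',im,m=m);cv2.imwrite(f'pics/r{k}.png',r)
    t=rect('scene');cv2.imwrite(f'pics/q{k}.png',t)
    print('t',s['time_s'],s['position'].round(4),s['grip_width'].round(4));return r,t
E
python3 - <<'E'
from h import *
r,t=look(2);h1=cv2.resize(cv2.imread('pics/w3f.png')[120:320,220:420],(420,420));im=cv2.imread('pics/wf2.png')[120:320,220:420]
cv2.imwrite('pics/m2.png',cv2.resize(np.hstack([r,t,cv2.resize(im,(420,420),interpolation=cv2.INTER_CUBIC)]),None,fx=.85,fy=.85))
plan((.5545,-.002,.21,20.5),(.5545,-.002,.107,20.5));print(tray())
E
```

```text
Traceback (most recent call last):
  File "h.py", line 57, in look
    print('t',s['time_s'],s['position'].round(4),s['grip_width'].round(4));return r,t
                                                 ^^^^^^^^^^^^^^^^^^^^^
AttributeError: 'float' object has no attribute 'round'
```

```bash
sed -i "s/,s\['grip_width'\].round(4))/,s['grip_width'])/" h.py; python3 - <<'E'
from h import *
r,t=look(2);im=cv2.imread('pics/wf2.png')[120:320,220:420]
cv2.imwrite('pics/m2.png',cv2.resize(np.hstack([r,t,cv2.resize(im,(420,420),interpolation=cv2.INTER_CUBIC)]),None,fx=.85,fy=.85))
plan((.5545,-.002,.21,20.5),(.5545,-.002,.107,20.5));print(tray())
E
```

```text
t 16.5333 [ 0.5538 -0.0021  0.2138] 0.08540072401906544
shift [0.6 0.  4.1] = 1 x [0.64 0.02 4.12] | turn [-0.02  0.02 -0.11] = 1 x [-0.016  0.025 -0.109]
shift [  0.   0. 103.] = 4 x [ 0.    0.   25.75] | turn [0. 0. 0.] = 0 x [0. 0. 0.]
(array([0.4984, 0.2968]), np.float64(-15.224097710142436), array([0.1883, 0.2106, 0.192 , 0.209 ]), 0.9555667472339466)
```

View pics/m2.png

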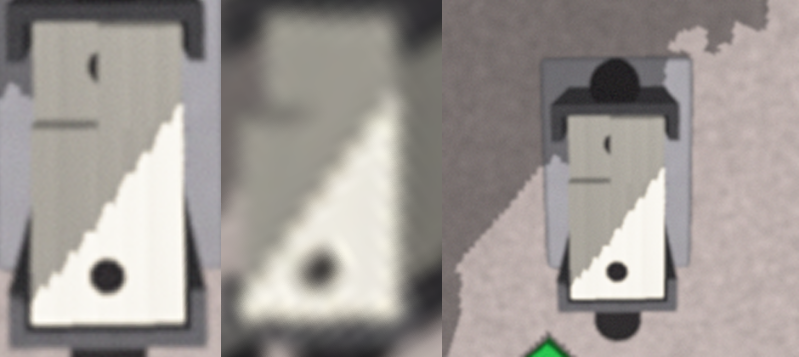

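Emit:
{"op": "arm_command", "data": {"rows": "0 1 -0.5 20 0 0 0;0 0 0 30 0 0 0;0 0 0 30 0 0 0;0 0 0 18 0 0 0;0 0 0 8 0 0 0"}}

```text
time_s: 17.1
position: [0.5536, -0.0012, 0.1058]
tool_rot: [[0.937, 0.349, -0.004], [0.349, -0.937, 0.001], [-0.004, -0.002, -1.0]]
ft_force: [-0.1, -0.2, -0.2]
grip_width: 0.0852
```

Emit:
{"op": "arm_command", "data": {"rows": "0.3 0 0 1 0 0 0;0.5 0 0 0 0 0 0;1 0 0 0 0 0 0;1 0 0 0 0 0 0;1 0 0 0 0 0 0"}}

```text
time_s: 17.52
position: [0.5551, -0.0014, 0.1084]
tool_rot: [[0.937, 0.35, 0.002], [0.35, -0.937, -0.0], [0.002, 0.001, -1.0]]
ft_force: [0.6, -0.3, -0.1]
grip_width: 0.0343
```

Emit:
{"op": "arm_command", "data": {"rows": "1 0 0 0 0 0 0;1 0 0 0 0 0 0;1 0 0 0 0 0 0"}}

```text
time_s: 17.77
position: [0.5549, -0.0015, 0.1077]
tool_rot: [[0.937, 0.35, 0.001], [0.35, -0.937, -0.0], [0.001, 0.0, -1.0]]
ft_force: [-0.9, -0.2, 0.6]
grip_width: 0.0343
```

Emit:
{"op": "arm_command", "data": {"rows": "1 0 0 -8 0 0 0;1 0 0 -15 0 0 0;1 0 0 -25 0 0 0;1 0 0 -30 0 0 0;1 0 0 -25 0 0 0"}}

```text
time_s: 18.18
position: [0.5546, -0.0014, 0.2127]
tool_rot: [[0.937, 0.35, 0.001], [0.35, -0.937, -0.0], [0.001, 0.0, -1.0]]
ft_force: [0.7, -0.4, -1.1]
grip_width: 0.0342
```

Emit:
{"op": "arm_command", "data": {"rows": "1 0 0 0 0 0 0;1 0 0 0 0 0 0;1 0 0 0 0 0 0"}}

```text
time_s: 18.43
position: [0.5543, -0.0013, 0.2099]
tool_rot: [[0.937, 0.35, -0.001], [0.35, -0.937, 0.0], [-0.001, -0.001, -1.0]]
ft_force: [0.4, 0.3, -1.0]
grip_width: 0.0348
```

```bash
python3 - <<'E'
from h import *
im=eyes.get_image('wrist')[:,:,::-1];cv2.imwrite('pics/held2.png',im);print(readout.observe()['grip_width'])
a=np.radians(39.5);q=np.array([.430,-.2857])+.068*np.array([np.cos(a),np.sin(a)]);print(q)
plan((*q,.21,39.5),(*q,.06,39.5))
E
```

```text
0.034500603805193576
[ 0.48247047 -0.24244668]
shift [-151.6  200.8   -0.5] = 8 x [-18.95  25.1   -0.06] | turn [ -0.08   0.09 -19.01] = 3 x [-0.027  0.031 -6.337]
shift [  0.   0. 150.] = 5 x [ 0.  0. 30.] | turn [0. 0. 0.] = 0 x [0. 0. 0.]
```

Emit:
{"op": "arm_command", "data": {"rows": "1 -18.95 25.1 0 0 0 0;1 -18.95 25.1 0 0 0 0;1 -18.95 25.1 0 0 0 0;1 -18.95 25.1 0 0 0 0;1 -18.95 25.1 0 0 0 0"}}

```text
time_s: 18.9
position: [0.5089, -0.1532, 0.2093]
tool_rot: [[0.937, 0.35, -0.002], [0.35, -0.937, 0.001], [-0.002, -0.002, -1.0]]
ft_force: [0.4, 0.2, -0.2]
grip_width: 0.0344
```

Emit:
{"op": "arm_command", "data": {"rows": "1 -18.95 25.1 0 0 0 0;1 -18.95 25.1 0 0 0 0;1 -18.95 25.1 0 0 0 -6.3;1 0 0 0 0 0 -6.3;1 0 0 0 0 0 -6.3"}}

```text
time_s: 19.32
position: [0.482, -0.244, 0.209]
tool_rot: [[0.771, 0.636, -0.002], [0.636, -0.771, 0.002], [-0.001, -0.003, -1.0]]
ft_force: [-0.1, 1.1, -0.6]
grip_width: 0.0345
```

Emit:
{"op": "arm_command", "data": {"rows": "1 0 0 0 0 0 0;1 0 0 20 0 0 0;1 0 0 30 0 0 0;1 0 0 20 0 0 0;1 0 0 10 0 0 0"}}

```text
time_s: 19.73
position: [0.482, -0.2414, 0.1274]
tool_rot: [[0.775, 0.632, -0.004], [0.632, -0.775, 0.003], [-0.001, -0.005, -1.0]]
ft_force: [0.1, 0.6, -0.8]
grip_width: 0.0343
```

```bash
python3 - <<'E'
from h import *
im=eyes.get_image('wrist')[:,:,::-1];t=eyes.get_image('top')[:,:,::-1][235:345,360:480]
cv2.imwrite('pics/d1.png',np.hstack([cv2.resize(im,(500,375)),cv2.resize(t,(300,275)) if 0 else cv2.copyMakeBorder(cv2.resize(t,(300,275),interpolation=cv2.INTER_CUBIC),0,100,0,0,0)]));print(readout.observe()['grip_width'])
plan((.48247,-.24245,.06,39.5))
E
```

```text
0.03444148687099822
shift [-0.3  0.7 68.8] = 3 x [-0.11  0.25 22.92] | turn [-0.23  0.05 -0.21] = 1 x [-0.233  0.049 -0.207]
```

View pics/d1.png

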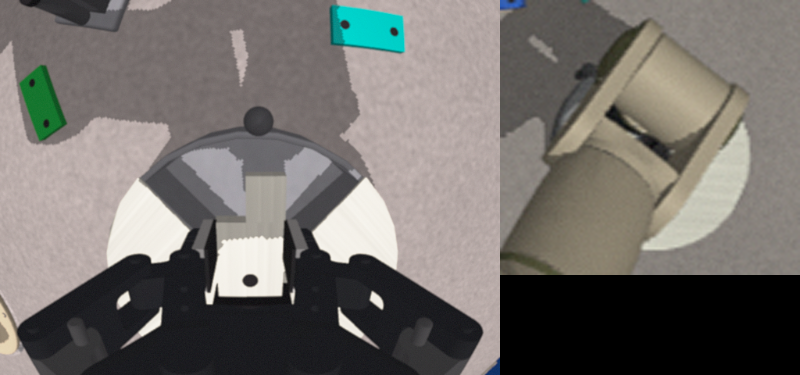

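Emit:
{"op": "arm_command", "data": {"rows": "1 0 0.5 25 0 0 0;1 0 0 25 0 0 0;1 0 0 15 0 0 0;1 0 0 3 0 0 0;1 0 0 0 0 0 0"}}

```text
time_s: 20.25
position: [0.4837, -0.2431, 0.0628]
tool_rot: [[0.773, 0.634, 0.0], [0.634, -0.773, -0.0], [0.0, 0.0, -1.0]]
ft_force: [-0.4, 0.2, 0.1]
grip_width: 0.0343
```

Emit:
{"op": "arm_command", "data": {"rows": "0.35 0 0 0 0 0 0;0.35 0 0 0 0 0 0;0.35 0 0 0 0 0 0;0.35 0 0 0 0 0 0;0.35 0 0 0 0 0 0"}}

```text
time_s: 20.67
position: [0.4835, -0.2431, 0.063]
tool_rot: [[0.773, 0.635, 0.001], [0.635, -0.773, -0.001], [0.0, 0.001, -1.0]]
ft_force: [-0.9, 0.9, -0.4]
grip_width: 0.0554
```

Emit:
{"op": "arm_command", "data": {"rows": "0.35 0 0 -10 0 0 0;0.35 0 0 -30 0 0 0;0.35 0 0 -30 0 0 0;0 0 0 -30 0 0 0;0 0 0 -30 0 0 0"}}

```text
time_s: 21.08
position: [0.4831, -0.2427, 0.1948]
tool_rot: [[0.773, 0.635, 0.0], [0.635, -0.773, -0.0], [0.0, 0.0, -1.0]]
ft_force: [0.6, 0.3, -1.0]
grip_width: 0.0773
```

Emit:
{"op": "arm_command", "data": {"rows": "0 0 0 -20 0 0 0;0 0 0 0 0 0 0;0 0 0 0 0 0 0"}}

```text
time_s: 21.33
position: [0.4834, -0.243, 0.2139]
tool_rot: [[0.773, 0.635, 0.002], [0.635, -0.773, -0.002], [0.001, 0.003, -1.0]]
ft_force: [-0.3, -0.2, -0.4]
grip_width: 0.0855
```

```bash
python3 - <<'E'
from h import *
s=readout.observe();print(s['position'],s['grip_width']);im=eyes.get_image('wrist')[:,:,::-1];cv2.imwrite('pics/dr2.png',im)
plan((.5545,-.0015,.21,20.5))
E
```

```text
[ 0.48343084 -0.24303004  0.21386442] 0.08553545285420822
shift [ 208.3 -141.1    2.6] = 8 x [ 26.04 -17.64   0.32] | turn [ 0.   -0.   18.89] = 3 x [ 0.000e+00 -1.000e-03  6.296e+00]
```

Emit:
{"op": "arm_command", "data": {"rows": "0 26 -17.6 0 0 0 0;0 26 -17.6 0 0 0 0;0 26 -17.6 0 0 0 0;0 26 -17.6 0 0 0 0;0 26 -17.6 0 0 0 0"}}

```text
time_s: 21.8
position: [0.5276, -0.0909, 0.2112]
tool_rot: [[0.773, 0.634, -0.003], [0.634, -0.773, 0.001], [-0.001, -0.002, -1.0]]
ft_force: [0.4, -0.2, -0.1]
grip_width: 0.0856
```

Emit:
{"op": "arm_command", "data": {"rows": "0 26 -17.6 0 0 0 0;0 26 -17.6 0 0 0 0;0 26 -17.8 2.6 0 0 6.3;0 0 0 0 0 0 6.3;0 0 0 0 0 0 6.3"}}

```text
time_s: 22.22
position: [0.5542, -0.0001, 0.2082]
tool_rot: [[0.938, 0.348, -0.003], [0.348, -0.938, 0.001], [-0.003, -0.002, -1.0]]
ft_force: [-0.4, 0.1, 0.0]
grip_width: 0.0853
```

Emit:
{"op": "arm_command", "data": {"rows": "0 0 0 0 0 0 0;0 0 0 0 0 0 0;0 0 0 0 0 0 0"}}

```text
time_s: 22.47
position: [0.5543, -0.0022, 0.2092]
tool_rot: [[0.936, 0.352, -0.001], [0.352, -0.936, 0.0], [-0.001, -0.001, -1.0]]
ft_force: [0.2, -0.5, -0.6]
grip_width: 0.0855
```

```bash
cat >> h.py <<'E'
def holes(r):
    """dark blobs in the rectified stack view: (x,y mm in plate frame, area mm2)"""
    g=cv2.cvtColor(r,cv2.COLOR_BGR2GRAY)[30:-30,45:-45];n,l,st,ce=cv2.connectedComponentsWithStats((g<85).astype(np.uint8))
    return [(round(42-(ce[i][1]+30)/5,1),round(26-(ce[i][0]+45)/5,1),round(st[i][4]/25,1)) for i in range(1,n) if st[i][4]>60]
def edge(r):
    """grey profile: mean along the two possible cut lines relative to surroundings"""
    g=cv2.cvtColor(r,cv2.COLOR_BGR2GRAY)
    return g
E
python3 - <<'E'
from h import *
print('r2',holes(cv2.imread('pics/r2.png')))
r,t=look(3);print('r3',holes(r));plan((.5545,-.0015,.107,20.5));print(tray())
d=cv2.resize(cv2.imread('pics/dr2.png'),(560,420))
cv2.imwrite('pics/m3.png',np.hstack([r,d])[:, :800])
E
```

```text
r2 [(np.float64(26.5), np.float64(4.2), np.float64(4.3)), (np.float64(-22.9), np.float64(0.8), np.float64(37.8)), (np.float64(-35.4), np.float64(-0.7), np.float64(30.1))]
t 22.4667 [ 0.5543 -0.0022  0.2092] 0.08547238055569277
r3 [(np.float64(25.0), np.float64(1.2), np.float64(48.7)), (np.float64(-22.1), np.float64(0.7), np.float64(37.4)), (np.float64(-34.9), np.float64(-0.5), np.float64(65.6))]
shift [  0.4  -0.7 102.6] = 4 x [ 0.09 -0.18 25.64] | turn [-0.02  0.03  0.07] = 1 x [-0.019  0.029  0.071]
(array([0.502 , 0.3191]), np.float64(-15.12116087880757), array([0.1892, 0.2101, 0.1928, 0.2085]), 0.9553590953412461)
```

View pics/m3.png

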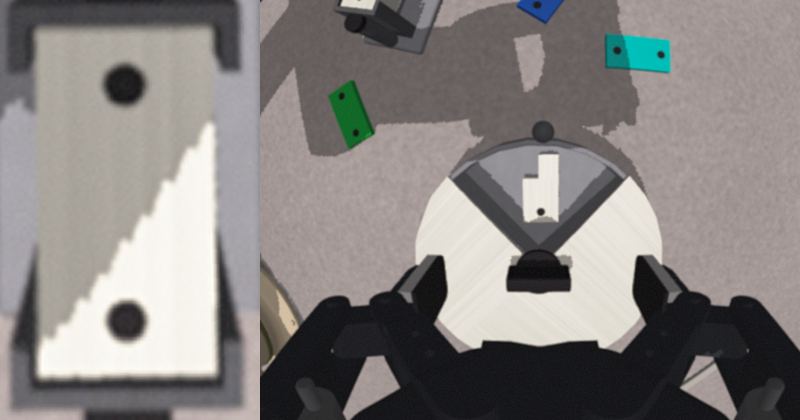

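Emit:
{"op": "arm_command", "data": {"rows": "0 0.4 -0.7 20 0 0 0;0 0 0 30 0 0 0;0 0 0 30 0 0 0;0 0 0 14 0 0 0;0 0 0 7 0 0 0"}}

```text
time_s: 23.03
position: [0.5538, -0.0013, 0.1066]
tool_rot: [[0.937, 0.351, -0.004], [0.351, -0.937, 0.001], [-0.003, -0.002, -1.0]]
ft_force: [-0.2, 0.4, -0.4]
grip_width: 0.0851
```

Emit:
{"op": "arm_command", "data": {"rows": "0.3 0 0 1 0 0 0;0.5 0 0 0 0 0 0;1 0 0 0 0 0 0;1 0 0 0 0 0 0;1 0 0 0 0 0 0"}}

```text
time_s: 23.45
position: [0.5551, -0.0012, 0.1087]
tool_rot: [[0.937, 0.35, 0.002], [0.35, -0.937, -0.0], [0.002, 0.001, -1.0]]
ft_force: [0.7, 0.6, -0.6]
grip_width: 0.0343
```

Emit:
{"op": "arm_command", "data": {"rows": "1 0 0 0 0 0 0;1 0 0 0 0 0 0;1 0 0 0 0 0 0"}}

```text
time_s: 23.7
position: [0.5549, -0.0012, 0.1081]
tool_rot: [[0.937, 0.35, 0.001], [0.35, -0.937, -0.0], [0.0, 0.0, -1.0]]
ft_force: [0.4, 0.4, -0.1]
grip_width: 0.0342
```

Emit:
{"op": "arm_command", "data": {"rows": "1 0 0 -8 0 0 0;1 0 0 -15 0 0 0;1 0 0 -25 0 0 0;1 0 0 -30 0 0 0;1 0 0 -25 0 0 0"}}

```text
time_s: 24.12
position: [0.5546, -0.0012, 0.2131]
tool_rot: [[0.937, 0.35, 0.001], [0.35, -0.937, -0.0], [0.0, 0.0, -1.0]]
ft_force: [0.6, -0.9, -0.4]
grip_width: 0.0338
```

Emit:
{"op": "arm_command", "data": {"rows": "1 0 0 0 0 0 0;1 0 0 0 0 0 0;1 0 0 0 0 0 0"}}

```text
time_s: 24.37
position: [0.5543, -0.0011, 0.2103]
tool_rot: [[0.937, 0.35, -0.001], [0.35, -0.937, 0.0], [-0.001, -0.001, -1.0]]
ft_force: [0.2, 0.8, -1.1]
grip_width: 0.0344
```

```bash
python3 - <<'E'
from h import *
im=eyes.get_image('wrist')[:,:,::-1];cv2.imwrite('pics/held3.png',im);print(readout.observe()['grip_width'])
print(tray());c=np.array([.502,.3185])
q=slot(c,-15.2,.045,-.043);print(q);plan((*q,.21,-15.2),(*q,.026,-15.2))
E
```

```text
0.03395322513415057
(array([0.502 , 0.3188]), np.float64(-15.35527770948046), array([0.189 , 0.2107, 0.1926, 0.2091]), 0.953789429002031)
[0.53415161 0.26520578]
shift [ 7.440e+01 -2.565e+02 -1.000e-01] = 9 x [ 8.27e+00 -2.85e+01 -1.00e-02] | turn [-0.04  0.14 35.69] = 6 x [-0.006  0.024  5.948]
shift [  0.   0. 184.] = 6 x [ 0.    0.   30.67] | turn [0. 0. 0.] = 0 x [0. 0. 0.]
```

Emit:
{"op": "arm_command", "data": {"rows": "1 8.27 -28.5 0 0 0 0;1 8.27 -28.5 0 0 0 0;1 8.27 -28.5 0 0 0 0;1 8.27 -28.5 0 0 0 0;1 8.27 -28.5 0 0 0 0"}}

```text
time_s: 24.88
position: [0.543, 0.1481, 0.2098]
tool_rot: [[0.937, 0.35, -0.002], [0.35, -0.937, -0.0], [-0.002, -0.001, -1.0]]
ft_force: [-0.7, -0.1, 0.1]
grip_width: 0.0342
```

Emit:
{"op": "arm_command", "data": {"rows": "1 8.27 -28.5 0 0 0 0;1 8.27 -28.5 0 0 0 0;1 8.27 -28.5 0 0 0 0;1 8.2 -28.5 0 0 0 6;1 0 0 0 0 0 6"}}

```text
time_s: 25.3
position: [0.5332, 0.2694, 0.2095]
tool_rot: [[0.989, 0.147, -0.002], [0.147, -0.989, 0.001], [-0.002, -0.001, -1.0]]
ft_force: [0.3, -0.0, -1.2]
grip_width: 0.0341
```

Emit:
{"op": "arm_command", "data": {"rows": "1 0 0 0 0 0 6;1 0 0 0 0 0 6;1 0 0 0 0 0 6;1 0 0 0 0 0 5.7;1 0 0 0 0 0 0"}}

```text
time_s: 25.72
position: [0.5343, 0.2651, 0.2097]
tool_rot: [[0.964, -0.266, -0.002], [-0.266, -0.964, -0.001], [-0.002, 0.001, -1.0]]
ft_force: [-0.2, -0.1, -0.6]
grip_width: 0.0342
```

Emit:
{"op": "arm_command", "data": {"rows": "1 0 0 20 0 0 0;1 0 0 30 0 0 0;1 0 0 30 0 0 0;1 0 0 30 0 0 0;1 0 0 30 0 0 0"}}

```text
time_s: 26.13
position: [0.5342, 0.2649, 0.0689]
tool_rot: [[0.966, -0.259, -0.001], [-0.259, -0.966, -0.0], [-0.001, 0.001, -1.0]]
ft_force: [1.4, 1.0, -0.4]
grip_width: 0.0342
```

Emit:
{"op": "arm_command", "data": {"rows": "1 0 0 20 0 0 0;1 0 0 10 0 0 0;1 0 0 5 0 0 0;1 0 0 0 0 0 0;1 0 0 0 0 0 0"}}

```text
time_s: 26.55
position: [0.5351, 0.2653, 0.0367]
tool_rot: [[0.965, -0.262, 0.001], [-0.262, -0.965, 0.0], [0.001, -0.001, -1.0]]
ft_force: [0.2, 0.1, -0.8]
grip_width: 0.0342
```

Emit:
{"op": "arm_command", "data": {"rows": "1 0 0 6 0 0 0;1 0 0 5 0 0 0;1 0 0 2 0 0 0;1 0 0 0 0 0 0;1 0 0 0 0 0 0"}}

```text
time_s: 26.97
position: [0.5355, 0.2654, 0.0268]
tool_rot: [[0.965, -0.262, 0.005], [-0.262, -0.965, 0.001], [0.004, -0.002, -1.0]]
ft_force: [-8.6, -2.6, 30.2]
grip_width: 0.0342
```

Emit:
{"op": "arm_command", "data": {"rows": "0.4 0 0 0 0 0 0;0.4 0 0 0 0 0 0;0.4 0 0 0 0 0 0;0.4 0 0 0 0 0 0"}}

```text
time_s: 27.3
position: [0.5346, 0.2651, 0.0227]
tool_rot: [[0.965, -0.262, -0.0], [-0.262, -0.965, -0.0], [-0.0, 0.0, -1.0]]
ft_force: [-1.3, 0.3, -0.7]
grip_width: 0.0513
```

Emit:
{"op": "arm_command", "data": {"rows": "0.4 0 0 -15 0 0 0;0.4 0 0 -30 0 0 0;0.4 0 0 -30 0 0 0;0 0 0 -30 0 0 0;0 0 0 -30 0 0 0"}}

```text
time_s: 27.72
position: [0.5344, 0.265, 0.1589]
tool_rot: [[0.965, -0.262, -0.001], [-0.262, -0.965, -0.0], [-0.001, 0.0, -1.0]]
ft_force: [1.0, -0.6, -0.4]
grip_width: 0.0738
```

Emit:
{"op": "arm_command", "data": {"rows": "0 0 0 -30 0 0 0;0 0 0 -21 0 0 0;0 0 0 0 0 0 0;0 0 0 0 0 0 0"}}

```text
time_s: 28.05
position: [0.5348, 0.2652, 0.2093]
tool_rot: [[0.965, -0.262, 0.002], [-0.262, -0.965, 0.0], [0.001, -0.001, -1.0]]
ft_force: [0.0, -0.2, -0.5]
grip_width: 0.0855
```

```bash
python3 - <<'E'
from h import *
cv2.imwrite('pics/tr3.png',eyes.get_image('wrist')[:,:,::-1]);s=readout.observe();print(s['position'])
plan((.5545,-.0015,.21,20.5))
E
```

```text
[0.53432409 0.2650428  0.2080458 ]
shift [ 89.4 251.9  -1.9] = 9 x [ 9.93 27.99 -0.21] | turn [ 1.000e-02  6.000e-02 -3.571e+01] = 6 x [ 2.000e-03  1.000e-02 -5.951e+00]
```

Emit:
{"op": "arm_command", "data": {"rows": "0 9.93 28 0 0 0 0;0 9.93 28 0 0 0 0;0 9.93 28 0 0 0 0;0 9.93 28 0 0 0 0;0 9.93 28 0 0 0 0"}}

```text
time_s: 28.52
position: [0.5451, 0.1157, 0.207]
tool_rot: [[0.965, -0.262, -0.003], [-0.262, -0.965, 0.0], [-0.003, 0.001, -1.0]]
ft_force: [1.5, 0.1, -0.7]
grip_width: 0.0851
```

Emit:
{"op": "arm_command", "data": {"rows": "0 9.93 28 0 0 0 0;0 9.93 28 0 0 0 0;0 9.93 28 0 0 0 0;0 9.9 28 -1.5 0 0 -6;0 0 0 0 0 0 -6"}}

```text
time_s: 28.93
position: [0.5547, -0.0059, 0.2086]
tool_rot: [[0.998, -0.056, -0.003], [-0.056, -0.998, -0.001], [-0.003, 0.001, -1.0]]
ft_force: [-0.1, -0.1, -0.2]
grip_width: 0.0854
```

Emit:
{"op": "arm_command", "data": {"rows": "0 0 0 0 0 0 -6;0 0 0 0 0 0 -6;0 0 0 0 0 0 -6;0 0 0 0 0 0 -5.7;0 0 0 0 0 0 0"}}

```text
time_s: 29.35
position: [0.5542, -0.0015, 0.2086]
tool_rot: [[0.936, 0.353, -0.003], [0.353, -0.936, 0.001], [-0.003, -0.002, -1.0]]
ft_force: [0.1, -0.3, -0.3]
grip_width: 0.0852
```

Emit:
{"op": "arm_command", "data": {"rows": "0 0 0 0 0 0 0;0 0 0 0 0 0 0;0 0 0 0 0 0 0"}}

```text
time_s: 29.6
position: [0.5546, -0.0015, 0.2098]
tool_rot: [[0.937, 0.348, -0.001], [0.348, -0.937, 0.0], [-0.001, -0.0, -1.0]]
ft_force: [0.3, 0.4, -0.7]
grip_width: 0.0855
```

```bash
python3 - <<'E'
from h import *
r,t=look(4);print('r4',holes(r),'r3',holes(cv2.imread('pics/r3.png')));plan((.5545,-.0015,.105,20.5));print(tray())
# plate width (mm at z=.1) per view: bright span across the middle rows
for k in(2,3,4):
    g=cv2.cvtColor(cv2.imread(f'pics/r{k}.png'),cv2.COLOR_BGR2GRAY).astype(int)
    d=np.abs(np.diff(cv2.GaussianBlur(g[60:360].astype(np.float32),(5,5),0)[200:280].mean(0)));print(k,'edges',d[10:80].argmax()+10,d[180:].argmax()+180)
d=cv2.resize(cv2.imread('pics/tr3.png'),(560,420))
cv2.imwrite('pics/m4.png',np.hstack([r,d])[:, :800])
E
```

```text
t 29.6 [ 0.5546 -0.0015  0.2098] 0.08545396574470823
r4 [(np.float64(25.3), np.float64(1.2), np.float64(47.9)), (np.float64(-21.7), np.float64(0.8), np.float64(35.6)), (np.float64(-34.7), np.float64(-0.3), np.float64(84.4))] r3 [(np.float64(25.0), np.float64(1.2), np.float64(48.7)), (np.float64(-22.1), np.float64(0.7), np.float64(37.4)), (np.float64(-34.9), np.float64(-0.5), np.float64(65.6))]
shift [-1.000e-01 -0.000e+00  1.051e+02] = 4 x [-0.03 -0.   26.28] | turn [-0.01  0.02 -0.08] = 1 x [-0.01   0.016 -0.077]
(array([0.502, 0.319]), np.float64(-15.35527770948046), array([0.1885, 0.2107, 0.1921, 0.2091]), 0.9544223168456504)
2 edges 35 216
3 edges 36 216
4 edges 37 216
```

View pics/m4.png

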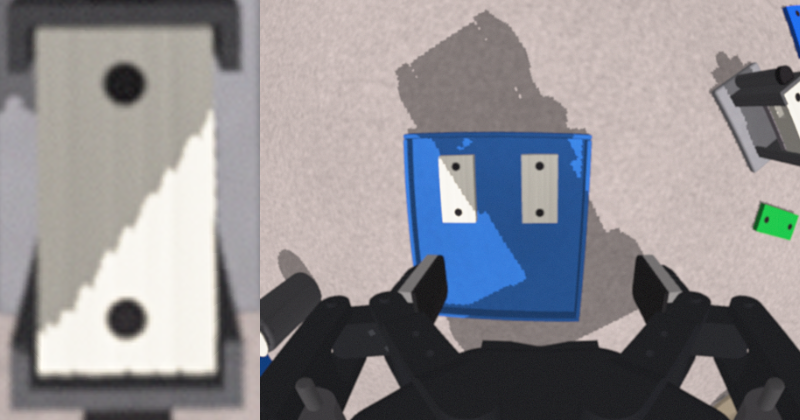

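Emit:
{"op": "arm_command", "data": {"rows": "0 0.2 -0.3 20 0 0 0;0 0 0 30 0 0 0;0 0 0 30 0 0 0;0 0 0 16 0 0 0;0 0 0 8 0 0 0"}}

```text
time_s: 30.17
position: [0.5538, -0.001, 0.104]
tool_rot: [[0.937, 0.349, -0.004], [0.349, -0.937, 0.001], [-0.003, -0.002, -1.0]]
ft_force: [-0.3, -0.1, 0.5]
grip_width: 0.0859
```

Emit:
{"op": "arm_command", "data": {"rows": "0.3 0 0 1.8 0 0 0;0.5 0 0 0 0 0 0;1 0 0 0 0 0 0;1 0 0 0 0 0 0;1 0 0 0 0 0 0"}}

```text
time_s: 30.58
position: [0.5552, -0.0011, 0.1055]
tool_rot: [[0.937, 0.35, 0.002], [0.35, -0.937, -0.0], [0.002, 0.001, -1.0]]
ft_force: [0.1, -0.8, 0.2]
grip_width: 0.0347
```

Emit:
{"op": "arm_command", "data": {"rows": "1 0 0 0 0 0 0;1 0 0 0 0 0 0;1 0 0 0 0 0 0"}}

```text
time_s: 30.83
position: [0.5549, -0.0012, 0.1048]
tool_rot: [[0.937, 0.35, 0.001], [0.35, -0.937, -0.0], [0.001, 0.0, -1.0]]
ft_force: [-0.6, -0.1, -0.4]
grip_width: 0.0346
```

Emit:
{"op": "arm_command", "data": {"rows": "1 0 0 -8 0 0 0;1 0 0 -15 0 0 0;1 0 0 -25 0 0 0;1 0 0 -30 0 0 0;1 0 0 -28 0 0 0"}}

```text
time_s: 31.25
position: [0.5545, -0.0011, 0.2123]
tool_rot: [[0.937, 0.35, -0.0], [0.35, -0.937, 0.0], [-0.0, -0.0, -1.0]]
ft_force: [1.3, -0.1, -0.9]
grip_width: 0.0346
```

Emit:
{"op": "arm_command", "data": {"rows": "1 0 0 0 0 0 0;1 0 0 0 0 0 0;1 0 0 0 0 0 0"}}

```text
time_s: 31.5
position: [0.5543, -0.0011, 0.2099]
tool_rot: [[0.937, 0.35, -0.001], [0.35, -0.937, 0.0], [-0.001, -0.001, -1.0]]
ft_force: [0.0, -0.6, -1.4]
grip_width: 0.0342
```

```bash
python3 - <<'E'
from h import *
im=eyes.get_image('wrist')[:,:,::-1];cv2.imwrite('pics/held4.png',im);print(readout.observe()['grip_width'])
print(tray());c=np.array([.502,.3188])
q=slot(c,-15.3,-.045,.043);print(q);plan((*q,.21,-15.3),(*q,.026,-15.3))
E
```

```text
0.03418019824799422
(array([0.5019, 0.3193]), np.float64(-15.116167846021723), array([0.1895, 0.2098, 0.1931, 0.2082]), 0.9551972014161856)
[0.46994146 0.37215026]
shift [ 5.170e+01 -3.791e+02 -3.000e-01] = 12 x [ 4.310e+00 -3.159e+01 -2.000e-02] | turn [-0.04  0.15 35.79] = 6 x [-0.007  0.025  5.964]
shift [  0.   0. 184.] = 6 x [ 0.    0.   30.67] | turn [0. 0. 0.] = 0 x [0. 0. 0.]
```

Emit:
{"op": "arm_command", "data": {"rows": "1 4.31 -31.6 0 0 0 0;1 4.31 -31.6 0 0 0 0;1 4.31 -31.6 0 0 0 0;1 4.31 -31.6 0 0 0 0;1 4.31 -31.6 0 0 0 0"}}

```text
time_s: 32.02
position: [0.5188, 0.1557, 0.2094]
tool_rot: [[0.937, 0.35, -0.002], [0.35, -0.937, -0.0], [-0.002, -0.001, -1.0]]
ft_force: [0.9, 0.9, -0.3]
grip_width: 0.0345
```

Emit:
{"op": "arm_command", "data": {"rows": "1 4.31 -31.6 0 0 0 0;1 4.31 -31.6 0 0 0 0;1 4.31 -31.6 0 0 0 0;1 4.31 -31.6 0 0 0 0;1 4.31 -31.6 0 0 0 0"}}

```text
time_s: 32.43
position: [0.4836, 0.3113, 0.2094]
tool_rot: [[0.937, 0.35, -0.002], [0.35, -0.937, -0.001], [-0.002, 0.0, -1.0]]
ft_force: [0.3, -0.7, -0.3]
grip_width: 0.0343
```

Emit:
{"op": "arm_command", "data": {"rows": "1 4.31 -31.6 0 0 0 0;1 4.3 -31.5 0 0 0 6;1 0 0 0 0 0 6;1 0 0 0 0 0 6;1 0 0 0 0 0 6"}}

```text
time_s: 32.85
position: [0.4699, 0.3725, 0.2091]
tool_rot: [[0.998, -0.065, -0.002], [-0.065, -0.998, -0.001], [-0.002, 0.001, -1.0]]
ft_force: [0.1, -0.2, -0.7]
grip_width: 0.0341
```

Emit:
{"op": "arm_command", "data": {"rows": "1 0 0 0 0 0 6;1 0 0 0 0 0 5.8;1 0 0 20 0 0 0;1 0 0 30 0 0 0;1 0 0 30 0 0 0"}}

```text
time_s: 33.27
position: [0.4703, 0.372, 0.129]
tool_rot: [[0.964, -0.264, -0.0], [-0.264, -0.964, -0.0], [-0.0, 0.0, -1.0]]
ft_force: [-0.0, 1.0, -1.3]
grip_width: 0.0342
```

Emit:
{"op": "arm_command", "data": {"rows": "1 0 0 30 0 0 0;1 0 0 25 0 0 0;1 0 0 20 0 0 0;1 0 0 10 0 0 0;1 0 0 0 0 0 0"}}

```text
time_s: 33.68
position: [0.4693, 0.3714, 0.0428]
tool_rot: [[0.964, -0.264, -0.005], [-0.264, -0.964, -0.003], [-0.004, 0.004, -1.0]]
ft_force: [0.3, -0.6, -0.8]
grip_width: 0.0341
```

```bash
python3 -c "
from h import *
plan((.46994,.37215,.030,-15.3))"
```

```text
shift [ 0.5 -0.9 12.8] = 1 x [ 0.46 -0.95 12.75] | turn [ 0.22  0.24 -0.01] = 1 x [ 0.216  0.238 -0.014]
```

Emit:
{"op": "arm_command", "data": {"rows": "1 0 0 8 0 0 0;1 0 0 6 0 0 0;1 0 0 3 0 0 0;1 0 0 0 0 0 0;1 0 0 0 0 0 0"}}

```text
time_s: 34.1
position: [0.4707, 0.3722, 0.0289]
tool_rot: [[0.965, -0.264, 0.001], [-0.264, -0.965, 0.0], [0.0, -0.0, -1.0]]
ft_force: [0.4, 0.1, -1.0]
grip_width: 0.0343
```

Emit:
{"op": "arm_command", "data": {"rows": "1 0 0 2 0 0 0;1 0 0 0 0 0 0;1 0 0 0 0 0 0"}}

```text
time_s: 34.35
position: [0.4706, 0.3721, 0.0267]
tool_rot: [[0.965, -0.264, 0.0], [-0.264, -0.965, 0.0], [0.0, -0.0, -1.0]]
ft_force: [-0.2, 0.2, -1.4]
grip_width: 0.0345
```

Emit:
{"op": "arm_command", "data": {"rows": "1 0 0 1.5 0 0 0;1 0 0 0 0 0 0;0.4 0 0 0 0 0 0;0.4 0 0 0 0 0 0;0.4 0 0 0 0 0 0"}}

```text
time_s: 34.77
position: [0.4705, 0.3721, 0.025]
tool_rot: [[0.964, -0.264, 0.0], [-0.264, -0.964, 0.0], [0.0, -0.0, -1.0]]
ft_force: [-0.0, -0.3, 0.2]
grip_width: 0.0515
```

Emit:
{"op": "arm_command", "data": {"rows": "0.4 0 0 0 0 0 0;0.4 0 0 -15 0 0 0;0.4 0 0 -30 0 0 0;0.4 0 0 -30 0 0 0;0 0 0 -30 0 0 0"}}

```text
time_s: 35.18
position: [0.4703, 0.3719, 0.131]
tool_rot: [[0.965, -0.264, -0.001], [-0.264, -0.965, -0.0], [-0.001, 0.001, -1.0]]
ft_force: [0.8, 0.5, 0.5]
grip_width: 0.0619
```

Emit:
{"op": "arm_command", "data": {"rows": "0 0 0 -30 0 0 0;0 0 0 -30 0 0 0;0 0 0 -20 0 0 0;0 0 0 0 0 0 0;0 0 0 0 0 0 0"}}

```text
time_s: 35.6
position: [0.4706, 0.3721, 0.2107]
tool_rot: [[0.965, -0.264, 0.002], [-0.264, -0.965, 0.001], [0.001, -0.001, -1.0]]
ft_force: [0.0, -0.5, -0.8]
grip_width: 0.0856
```

```bash
python3 - <<'E'
from h import *
cv2.imwrite('pics/tr4.png',eyes.get_image('wrist')[:,:,::-1]);s=readout.observe();print(s['position'])
plan((.5545,-.0015,.21,20.5))
E
```

```text
[0.47025221 0.37190082 0.20936675]
shift [179.9 337.9  -0.5] = 12 x [14.99 28.16 -0.04] | turn [ 2.000e-02  5.000e-02 -3.581e+01] = 6 x [ 4.000e-03  8.000e-03 -5.969e+00]
```

Emit:
{"op": "arm_command", "data": {"rows": "0 15 28.2 0 0 0 0;0 15 28.2 0 0 0 0;0 15 28.2 0 0 0 0;0 15 28.2 0 0 0 0;0 15 28.2 0 0 0 0"}}

```text
time_s: 36.07
position: [0.5052, 0.2147, 0.2083]
tool_rot: [[0.965, -0.264, -0.003], [-0.264, -0.965, -0.001], [-0.003, 0.001, -1.0]]
ft_force: [0.1, -0.2, -0.2]
grip_width: 0.0853
```

Emit:
{"op": "arm_command", "data": {"rows": "0 15 28.2 0 0 0 0;0 15 28.2 0 0 0 0;0 15 28.2 0 0 0 0;0 15 28.2 0 0 0 0;0 15 28.2 0 0 0 0"}}

```text
time_s: 36.48
position: [0.5403, 0.0589, 0.2084]
tool_rot: [[0.964, -0.264, -0.003], [-0.264, -0.964, 0.0], [-0.003, 0.0, -1.0]]
ft_force: [1.2, 0.4, 0.1]
grip_width: 0.0856
```

Emit:
{"op": "arm_command", "data": {"rows": "0 15 28.2 0 0 0 0;0 14.9 27.7 0 0 0 -6;0 0 0 0 0 0 -6;0 0 0 0 0 0 -6;0 0 0 0 0 0 -6"}}

```text
time_s: 36.9
position: [0.5544, -0.002, 0.2082]
tool_rot: [[0.988, 0.155, -0.003], [0.155, -0.988, 0.001], [-0.003, -0.001, -1.0]]
ft_force: [-0.1, -0.0, 0.2]
grip_width: 0.0856
```

Emit:
{"op": "arm_command", "data": {"rows": "0 0 0 0 0 0 -6;0 0 0 0 0 0 -5.8;0 0 0 0 0 0 0;0 0 0 0 0 0 0;0 0 0 0 0 0 0"}}

```text
time_s: 37.32
position: [0.5546, -0.0013, 0.2092]
tool_rot: [[0.938, 0.347, -0.001], [0.347, -0.938, 0.0], [-0.001, -0.001, -1.0]]
ft_force: [1.0, -0.2, 0.7]
grip_width: 0.0855
```

```bash
python3 - <<'E'
from h import *
r,t=look(5);print('r5',holes(r));plan((.5545,-.0015,.104,20.5));print(tray())
# bright/edge step along the possible cut lines: mean gray in 4 corners' cut zones vs a fine edge map
g=cv2.cvtColor(r,cv2.COLOR_BGR2GRAY);print(cv2.resize(g,(13,21),interpolation=cv2.INTER_AREA))
E
```

```text
t 37.3167 [ 0.5546 -0.0013  0.2092] 0.08548943516507777
r5 [(np.float64(27.0), np.float64(4.1), np.float64(4.8)), (np.float64(-21.3), np.float64(0.8), np.float64(36.3)), (np.float64(-34.4), np.float64(-0.2), np.float64(100.8))]
shift [ -0.2   0.2 105.6] = 4 x [-0.05  0.04 26.4 ] | turn [-0.02  0.04 -0.11] = 1 x [-0.023  0.038 -0.115]
(array([0.502 , 0.3188]), np.float64(-15.12116087880757), array([0.1898, 0.2101, 0.1934, 0.2085]), 0.9530258347308963)
[[ 82  63  62  62  62  61  61  63  64  64  64  72 160]
 [ 81  66 139 144 145 143 135 137 138 139 107  71 157]
 [ 82  66 166 168 169 168 170 172 172 170 133  69 156]
 [ 90  93 166 168 168 120 170 171 172 169 165 116 158]
 [114 110 165 167 168 144 169 170 170 169 169 167 163]
 [158 140 164 166 167 168 168 170 169 168 184 168 163]
 [167 165 157 157 156 160 167 169 169 184 215 167 161]
 [167 165 150 148 150 155 167 166 173 233 220 164 161]
 [169 168 166 164 165 166 167 165 224 246 224 164 162]
 [168 168 166 164 164 166 166 192 244 245 223 164 162]
 [167 167 165 163 164 166 170 241 245 245 222 164 163]
 [166 165 165 163 163 166 224 246 245 245 216 162 164]
 [166 147 162 163 163 210 246 246 245 245 209 152 162]
 [166 121 163 163 175 245 246 246 245 244 209 129 161]
 [164  90 163 167 233 243 224 245 245 244 212 101 161]
 [155  68 165 220 246 141  52 203 245 244 216  74 164]
 [141  71 228 245 245 176  94 221 245 244 212  57 172]
 [132  87 245 245 245 247 246 246 245 243 207  89 168]
 [140  94 174 167 176 171 159 172 165 163 133  95 167]
 [144  91  75  78  79  79  78  78  81  80  80 101 167]
 [160 139 145 143  91  80  80  78 104 148 148 149 178]]
```

Emit:
{"op": "arm_command", "data": {"rows": "0 0.2 -0.3 20 0 0 0;0 0 0 30 0 0 0;0 0 0 30 0 0 0;0 0 0 16 0 0 0;0 0 0 8 0 0 0"}}

```text
time_s: 37.88
position: [0.5539, -0.0008, 0.1037]
tool_rot: [[0.937, 0.349, -0.004], [0.349, -0.937, 0.001], [-0.003, -0.002, -1.0]]
ft_force: [-0.9, -0.5, -1.1]
grip_width: 0.0856
```

Emit:
{"op": "arm_command", "data": {"rows": "0.3 0 0 2.2 0 0 0;0.5 0 0 0 0 0 0;1 0 0 0 0 0 0;1 0 0 0 0 0 0;1 0 0 0 0 0 0"}}

```text
time_s: 38.3
position: [0.5553, -0.001, 0.1048]
tool_rot: [[0.937, 0.35, 0.002], [0.35, -0.937, -0.0], [0.002, 0.001, -1.0]]
ft_force: [0.8, 0.5, -0.2]
grip_width: 0.0345
```

Emit:
{"op": "arm_command", "data": {"rows": "1 0 0 0 0 0 0;1 0 0 0 0 0 0;1 0 0 0 0 0 0"}}

```text
time_s: 38.55
position: [0.555, -0.001, 0.1041]
tool_rot: [[0.937, 0.35, 0.001], [0.35, -0.937, -0.0], [0.001, 0.0, -1.0]]
ft_force: [0.4, 0.7, 0.3]
grip_width: 0.0343
```

Emit:
{"op": "arm_command", "data": {"rows": "1 0 0 -8 0 0 0;1 0 0 -15 0 0 0;1 0 0 -25 0 0 0;1 0 0 -30 0 0 0;1 0 0 -28 0 0 0"}}

```text
time_s: 38.97
position: [0.5546, -0.0009, 0.2117]
tool_rot: [[0.937, 0.35, -0.0], [0.35, -0.937, 0.0], [-0.0, -0.0, -1.0]]
ft_force: [0.5, -0.3, -0.5]
grip_width: 0.0343
```

Emit:
{"op": "arm_command", "data": {"rows": "1 0 0 0 0 0 0;1 0 0 0 0 0 0;1 0 0 0 0 0 0"}}

```text
time_s: 39.22
position: [0.5544, -0.0009, 0.2093]
tool_rot: [[0.937, 0.35, -0.001], [0.35, -0.937, 0.0], [-0.001, -0.001, -1.0]]
ft_force: [-0.8, 1.0, -1.1]
grip_width: 0.0343
```

```bash
python3 - <<'E'
from h import *
im=eyes.get_image('wrist')[:,:,::-1];cv2.imwrite('pics/held5.png',im);print(readout.observe()['grip_width'])
a=np.radians(39.5);q=np.array([.430,-.2857])+.068*np.array([np.cos(a),np.sin(a)])
plan((*q,.21,39.5),(*q,.06,39.5))
# compare held views: hole/cut pattern, 2 = odd, 3/4 = whole
for k in(2,3,4,5):
    g=cv2.imread(f'pics/held{k}.png',0)[180:400,250:400];print(k,(cv2.resize(g,(10,14),interpolation=cv2.INTER_AREA)[:9]).tolist())
E
```

```text
0.03437962319997656
shift [-151.9  201.1   -1.2] = 8 x [-18.98  25.14  -0.15] | turn [ -0.09   0.1  -19.01] = 3 x [-0.03   0.034 -6.337]
shift [  0.   0. 150.] = 5 x [ 0.  0. 30.] | turn [0. 0. 0.] = 0 x [0. 0. 0.]
2 [[126, 119, 94, 132, 134, 135, 102, 180, 191, 192], [124, 120, 132, 183, 102, 182, 167, 182, 192, 195], [124, 154, 179, 181, 168, 162, 163, 172, 194, 195], [153, 185, 182, 179, 180, 182, 182, 184, 197, 197], [191, 187, 175, 178, 182, 180, 180, 183, 196, 197], [193, 191, 145, 198, 199, 179, 179, 184, 196, 197], [175, 134, 143, 158, 169, 178, 177, 152, 161, 193], [106, 74, 176, 175, 177, 176, 174, 109, 101, 84], [104, 51, 176, 175, 177, 176, 174, 101, 75, 74]]
3 [[127, 119, 94, 133, 135, 136, 102, 180, 192, 193], [124, 121, 130, 183, 104, 183, 168, 182, 192, 196], [125, 151, 161, 163, 164, 163, 164, 173, 195, 196], [153, 186, 179, 180, 173, 180, 180, 186, 197, 198], [192, 188, 178, 173, 39, 130, 178, 186, 196, 197], [194, 190, 177, 178, 152, 174, 177, 185, 196, 198], [176, 134, 177, 177, 179, 178, 176, 145, 163, 194], [104, 65, 177, 176, 178, 177, 175, 98, 104, 85], [108, 
[... 268 characters left out ...]
173, 46, 133, 178, 185, 196, 197], [194, 189, 177, 177, 135, 168, 176, 184, 196, 198], [175, 140, 177, 177, 178, 178, 175, 151, 162, 194], [106, 73, 177, 176, 178, 177, 175, 107, 102, 84], [105, 49, 177, 176, 177, 177, 174, 99, 76, 73]]
5 [[126, 119, 92, 131, 133, 134, 100, 179, 192, 192], [124, 120, 125, 183, 105, 182, 163, 180, 192, 195], [124, 154, 177, 181, 169, 162, 162, 170, 194, 195], [151, 185, 181, 179, 180, 181, 181, 183, 197, 197], [191, 187, 174, 179, 186, 180, 180, 183, 196, 196], [193, 192, 142, 214, 199, 179, 178, 183, 196, 197], [175, 133, 143, 161, 171, 178, 177, 149, 161, 194], [105, 71, 176, 175, 177, 176, 174, 106, 101, 84], [105, 48, 176, 175, 177, 176, 174, 98, 76, 73]]
```

Held plate 5 matches the odd pattern of plate 2 (no far hole). To the drum, offset a little from the first plate is not needed.

Emit:
{"op": "arm_command", "data": {"rows": "1 -18.98 25.14 0 0 0 0;1 -18.98 25.14 0 0 0 0;1 -18.98 25.14 0 0 0 0;1 -18.98 25.14 0 0 0 0;1 -18.98 25.14 0 0 0 0"}}

```text
time_s: 39.68
position: [0.509, -0.153, 0.2085]
tool_rot: [[0.937, 0.35, -0.002], [0.35, -0.937, 0.001], [-0.002, -0.002, -1.0]]
ft_force: [0.9, -0.3, -0.4]
grip_width: 0.0342
```

Emit:
{"op": "arm_command", "data": {"rows": "1 -18.98 25.14 0 0 0 0;1 -18.98 25.14 0 0 0 0;1 -18.98 25.14 0 0 0 -6.3;1 0 0 0 0 0 -6.3;1 0 0 0 0 0 -6.4"}}

```text
time_s: 40.1
position: [0.4821, -0.244, 0.2083]
tool_rot: [[0.77, 0.638, -0.002], [0.638, -0.77, 0.002], [-0.001, -0.003, -1.0]]
ft_force: [0.2, 0.5, 0.1]
grip_width: 0.0346
```

Emit:
{"op": "arm_command", "data": {"rows": "1 0 0 0 0 0 0;1 0 0 20 0 0 0;1 0 0 30 0 0 0;1 0 0 20 0 0 0;1 0 0 10 0 0 0"}}

```text
time_s: 40.52
position: [0.482, -0.2413, 0.1267]
tool_rot: [[0.774, 0.634, -0.004], [0.634, -0.774, 0.004], [-0.001, -0.005, -1.0]]
ft_force: [-0.1, 0.8, -1.4]
grip_width: 0.0341
```

Emit:
{"op": "arm_command", "data": {"rows": "1 0 0 25 0 0 0;1 0 0 25 0 0 0;1 0 0 12 0 0 0;1 0 0 3 0 0 0;1 0 0 0 0 0 0"}}

```text
time_s: 40.93
position: [0.4831, -0.2423, 0.0644]
tool_rot: [[0.772, 0.635, -0.001], [0.635, -0.772, 0.001], [-0.0, -0.001, -1.0]]
ft_force: [0.9, 0.2, 0.0]
grip_width: 0.0341
```

Emit:
{"op": "arm_command", "data": {"rows": "0.35 0 0 0 0 0 0;0.35 0 0 0 0 0 0;0.35 0 0 0 0 0 0;0.35 0 0 0 0 0 0;0.35 0 0 0 0 0 0"}}

```text
time_s: 41.35
position: [0.4832, -0.2427, 0.0653]
tool_rot: [[0.772, 0.636, 0.001], [0.636, -0.772, -0.001], [0.0, 0.001, -1.0]]
ft_force: [0.3, -0.9, -0.2]
grip_width: 0.0556
```

Emit:
{"op": "arm_command", "data": {"rows": "0.35 0 0 -10 0 0 0;0.35 0 0 -30 0 0 0;0.35 0 0 -30 0 0 0;0 0 0 -30 0 0 0;0 0 0 -30 0 0 0"}}

```text
time_s: 41.77
position: [0.4828, -0.2423, 0.1972]
tool_rot: [[0.772, 0.636, 0.0], [0.636, -0.772, -0.0], [0.0, 0.001, -1.0]]
ft_force: [0.1, 0.3, -0.4]
grip_width: 0.0778
```

Emit:
{"op": "arm_command", "data": {"rows": "0 0 0 -18 0 0 0;0 0 0 0 0 0 0;0 0 0 0 0 0 0"}}

```text
time_s: 42.02
position: [0.4831, -0.2426, 0.2141]
tool_rot: [[0.772, 0.636, 0.002], [0.636, -0.772, -0.001], [0.0, 0.002, -1.0]]
ft_force: [0.2, -0.0, -0.7]
grip_width: 0.0853
```

```bash
python3 - <<'E'
from h import *
s=readout.observe();print(s['position'],s['grip_width']);im=eyes.get_image('wrist')[:,:,::-1];cv2.imwrite('pics/dr5.png',im)
plan((.5545,-.0012,.21,20.5))
E
```

```text
[ 0.48311989 -0.24255682  0.21405904] 0.08528278385545449
shift [ 208.7 -140.5    2.8] = 8 x [ 26.09 -17.56   0.35] | turn [-1.000e-02  0.000e+00  1.899e+01] = 3 x [-5.000e-03  1.000e-03  6.329e+00]
```

Emit:
{"op": "arm_command", "data": {"rows": "0 26.1 -17.56 0 0 0 0;0 26.1 -17.56 0 0 0 0;0 26.1 -17.56 0 0 0 0;0 26.1 -17.56 0 0 0 0;0 26.1 -17.56 0 0 0 0"}}

```text
time_s: 42.48
position: [0.5276, -0.0902, 0.2115]
tool_rot: [[0.772, 0.636, -0.003], [0.636, -0.772, 0.001], [-0.001, -0.003, -1.0]]
ft_force: [0.3, -0.5, 0.6]
grip_width: 0.0857
```

Emit:
{"op": "arm_command", "data": {"rows": "0 26.1 -17.56 0 0 0 0;0 26.1 -17.56 0 0 0 0;0 26 -17.56 2.8 0 0 6.3;0 0 0 0 0 0 6.3;0 0 0 0 0 0 6.3"}}

```text
time_s: 42.9
position: [0.5544, 0.0005, 0.2084]
tool_rot: [[0.937, 0.349, -0.003], [0.349, -0.937, 0.001], [-0.003, -0.002, -1.0]]
ft_force: [0.2, -0.2, 0.1]
grip_width: 0.085
```

Emit:
{"op": "arm_command", "data": {"rows": "0 0 0 0 0 0 0;0 0 0 0 0 0 0;0 0 0 0 0 0 0"}}

```text
time_s: 43.15
position: [0.5545, -0.0016, 0.2094]
tool_rot: [[0.935, 0.354, -0.001], [0.354, -0.935, 0.0], [-0.001, -0.001, -1.0]]
ft_force: [0.3, -0.0, -0.0]
grip_width: 0.0852
```

```bash
python3 - <<'E'
from h import *
r,t=look(6);print('r6',holes(r));plan((.5545,-.0012,.104,20.5));print(tray())
d=cv2.resize(cv2.imread('pics/dr5.png'),(560,420))
cv2.imwrite('pics/m6.png',np.hstack([r,d])[:, :800])
E
```

```text
t 43.15 [ 0.5545 -0.0016  0.2094] 0.08518161620801266
r6 [(np.float64(25.9), np.float64(1.2), np.float64(46.5)), (np.float64(-20.5), np.float64(0.7), np.float64(35.4)), (np.float64(-33.8), np.float64(-0.3), np.float64(139.5))]
shift [ 1.000e-01 -5.000e-01  1.058e+02] = 4 x [ 0.03 -0.13 26.44] | turn [-0.02  0.03  0.17] = 1 x [-0.02   0.028  0.167]
(array([0.502 , 0.3188]), np.float64(-15.35527770948046), array([0.189 , 0.2107, 0.1926, 0.2091]), 0.9519707076718719)
```

View pics/m6.png

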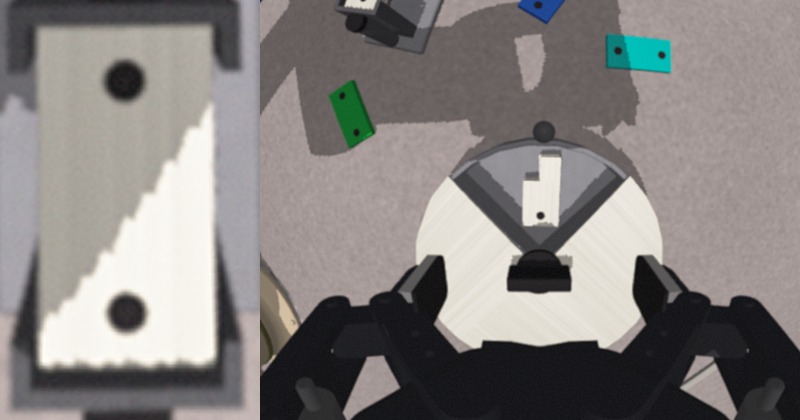

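Emit:
{"op": "arm_command", "data": {"rows": "0 0.2 -0.5 20 0 0 0;0 0 0 30 0 0 0;0 0 0 30 0 0 0;0 0 0 16 0 0 0;0 0 0 8 0 0 0"}}

```text
time_s: 43.72
position: [0.5538, -0.0009, 0.1037]
tool_rot: [[0.936, 0.352, -0.004], [0.352, -0.936, 0.001], [-0.003, -0.002, -1.0]]
ft_force: [-1.4, 0.2, 0.4]
grip_width: 0.0854
```

Emit:
{"op": "arm_command", "data": {"rows": "0.3 0 0 3 0 0 0;0.5 0 0 0 0 0 0;1 0 0 0 0 0 0;1 0 0 0 0 0 0;1 0 0 0 0 0 0"}}

```text
time_s: 44.13
position: [0.5552, -0.001, 0.104]
tool_rot: [[0.936, 0.352, 0.002], [0.352, -0.936, -0.0], [0.002, 0.001, -1.0]]
ft_force: [0.5, -0.7, -0.0]
grip_width: 0.0342
```

Emit:
{"op": "arm_command", "data": {"rows": "1 0 0 0 0 0 0;1 0 0 0 0 0 0;1 0 0 0 0 0 0"}}

```text
time_s: 44.38
position: [0.5549, -0.0009, 0.1033]
tool_rot: [[0.936, 0.352, 0.001], [0.352, -0.936, -0.0], [0.0, 0.0, -1.0]]
ft_force: [0.3, -0.2, 0.1]
grip_width: 0.0345
```

Emit:
{"op": "arm_command", "data": {"rows": "1 0 0 -8 0 0 0;1 0 0 -15 0 0 0;1 0 0 -25 0 0 0;1 0 0 -30 0 0 0;1 0 0 -29 0 0 0"}}

```text
time_s: 44.8
position: [0.5544, -0.0008, 0.2117]
tool_rot: [[0.936, 0.352, -0.001], [0.352, -0.936, 0.0], [-0.001, -0.0, -1.0]]
ft_force: [-0.6, -0.3, -0.9]
grip_width: 0.0342
```

Emit:
{"op": "arm_command", "data": {"rows": "1 0 0 0 0 0 0;1 0 0 0 0 0 0;1 0 0 0 0 0 0"}}

```text
time_s: 45.05
position: [0.5543, -0.0008, 0.2096]
tool_rot: [[0.936, 0.352, -0.001], [0.352, -0.936, 0.0], [-0.001, -0.001, -1.0]]
ft_force: [-0.3, -0.1, -1.4]
grip_width: 0.0341
```

```bash
python3 - <<'E'
from h import *
im=eyes.get_image('wrist')[:,:,::-1];cv2.imwrite('pics/held6.png',im);print(readout.observe()['grip_width'])
print(tray());c=np.array([.502,.3188])
q=slot(c,-15.3,-.045,-.043);print(q);plan((*q,.21,-15.3),(*q,.026,-15.3))
for k in(4,6):
    g=cv2.imread(f'pics/held{k}.png',0)[150:400,250:400];print(k,(cv2.resize(g,(10,16),interpolation=cv2.INTER_AREA)[:9]).tolist())
E
```

```text
0.03418392801703657
(array([0.502 , 0.3188]), np.float64(-15.12116087880757), array([0.1898, 0.2101, 0.1934, 0.2085]), 0.9522472188528481)
[0.44724838 0.28919832]
shift [   1.8 -309.1   -0.6] = 10 x [  0.18 -30.91  -0.06] | turn [-0.04  0.14 35.89] = 6 x [-0.006  0.023  5.982]
shift [  0.   0. 184.] = 6 x [ 0.    0.   30.67] | turn [0. 0. 0.] = 0 x [0. 0. 0.]
4 [[124, 118, 116, 108, 61, 102, 139, 176, 191, 195], [125, 118, 93, 60, 40, 56, 109, 182, 192, 196], [126, 119, 92, 146, 146, 146, 105, 179, 192, 193], [124, 121, 127, 183, 171, 186, 171, 182, 192, 195], [125, 154, 160, 163, 163, 164, 163, 171, 195, 196], [156, 186, 179, 180, 176, 180, 180, 185, 197, 198], [192, 187, 178, 173, 41, 130, 178, 185, 196, 197], [194, 189, 177, 177, 142, 170, 176, 184, 196, 198], [173, 136, 177, 177, 178, 178, 175, 148, 159, 194]]
6 [[125, 120, 117, 110, 63, 102, 138, 175, 192, 196], [126, 119, 95, 62, 40, 56, 109, 183, 194, 197], [127, 120, 88, 100, 101, 101, 88, 179, 193, 194], [125, 121, 113, 113, 113, 114, 136, 182, 193, 196], [125, 154, 154, 130, 131, 130, 148, 173, 196, 197], [157, 188, 180, 181, 173, 181, 181, 186, 198, 199], [193, 189, 179, 174, 40, 129, 179, 187, 198, 198], [195, 191, 178, 178, 153, 175, 178, 186, 197, 199], [175, 131, 178, 178, 180, 179, 176, 143, 160, 195]]
```

Emit:
{"op": "arm_command", "data": {"rows": "1 0.2 -30.9 0 0 0 0;1 0.2 -30.9 0 0 0 0;1 0.2 -30.9 0 0 0 0;1 0.2 -30.9 0 0 0 0;1 0.2 -30.9 0 0 0 0"}}

```text
time_s: 45.57
position: [0.5004, 0.1453, 0.2091]
tool_rot: [[0.936, 0.351, -0.002], [0.351, -0.936, -0.0], [-0.002, -0.001, -1.0]]
ft_force: [0.7, 0.2, -0.7]
grip_width: 0.0342
```

Emit:
{"op": "arm_command", "data": {"rows": "1 0.2 -30.9 0 0 0 0;1 0.2 -30.9 0 0 0 0;1 0.2 -30.9 0 0 0 0;1 0.2 -30.9 0 0 0 0;1 0.2 -30.9 0 0 0 6"}}

```text
time_s: 45.98
position: [0.4469, 0.2903, 0.209]
tool_rot: [[0.968, 0.252, -0.002], [0.252, -0.968, -0.001], [-0.002, 0.0, -1.0]]
ft_force: [0.5, 0.4, -0.7]
grip_width: 0.0338
```

Emit:
{"op": "arm_command", "data": {"rows": "1 0 0 0 0 0 6;1 0 0 0 0 0 6;1 0 0 0 0 0 6;1 0 0 0 0 0 6;1 0 0 0 0 0 5.9"}}

```text
time_s: 46.4
position: [0.4476, 0.2891, 0.2089]
tool_rot: [[0.963, -0.269, -0.002], [-0.269, -0.963, -0.001], [-0.002, 0.001, -1.0]]
ft_force: [0.0, 0.8, -1.1]
grip_width: 0.0339
```

Emit:
{"op": "arm_command", "data": {"rows": "1 0 0 20 0 0 0;1 0 0 30 0 0 0;1 0 0 30 0 0 0;1 0 0 30 0 0 0;1 0 0 25 0 0 0"}}

```text
time_s: 46.82
position: [0.447, 0.2887, 0.0723]
tool_rot: [[0.964, -0.264, -0.003], [-0.264, -0.964, -0.001], [-0.003, 0.002, -1.0]]
ft_force: [-0.7, 0.3, -0.9]
grip_width: 0.0341
```

Emit:
{"op": "arm_command", "data": {"rows": "1 0 0 20 0 0 0;1 0 0 10 0 0 0;1 0 0 8 0 0 0;1 0 0 4 0 0 0;1 0 0 0 0 0 0"}}

```text
time_s: 47.23
position: [0.448, 0.2891, 0.0328]
tool_rot: [[0.965, -0.264, -0.0], [-0.264, -0.965, -0.0], [-0.0, 0.0, -1.0]]
ft_force: [-0.2, -0.2, -1.6]
grip_width: 0.034
```

Emit:
{"op": "arm_command", "data": {"rows": "1 0 0 2 0 0 0;1 0 0 2 0 0 0;1 0 0 0 0 0 0;1 0 0 0 0 0 0"}}

```text
time_s: 47.57
position: [0.4481, 0.2892, 0.0294]
tool_rot: [[0.965, -0.264, 0.001], [-0.264, -0.965, 0.0], [0.001, -0.0, -1.0]]
ft_force: [0.8, 0.2, -0.4]
grip_width: 0.0338
```

Emit:
{"op": "arm_command", "data": {"rows": "1 0 0 2 0 0 0;1 0 0 0 0 0 0;1 0 0 0 0 0 0"}}

```text
time_s: 47.82
position: [0.4483, 0.2892, 0.0278]
tool_rot: [[0.965, -0.264, 0.001], [-0.264, -0.965, 0.0], [0.001, -0.001, -1.0]]
ft_force: [-1.2, -0.2, 6.7]
grip_width: 0.0341
```

Emit:
{"op": "arm_command", "data": {"rows": "1 0 0 2 0 0 0;1 0 0 0 0 0 0;1 0 0 0 0 0 0"}}

```text
time_s: 48.07
position: [0.4484, 0.2893, 0.0276]
tool_rot: [[0.965, -0.264, 0.003], [-0.264, -0.965, 0.001], [0.002, -0.001, -1.0]]
ft_force: [-6.2, -3.5, 26.5]
grip_width: 0.0342
```

Emit:
{"op": "arm_command", "data": {"rows": "0.4 0 0 0 0 0 0;0.4 0 0 0 0 0 0;0.4 0 0 0 0 0 0;0.4 0 0 0 0 0 0"}}

```text
time_s: 48.4
position: [0.448, 0.2891, 0.0248]
tool_rot: [[0.965, -0.264, -0.0], [-0.264, -0.965, -0.0], [-0.0, 0.0, -1.0]]
ft_force: [0.8, 0.7, 0.3]
grip_width: 0.0512
```

Emit:
{"op": "arm_command", "data": {"rows": "0.4 0 0 -15 0 0 0;0.4 0 0 -30 0 0 0;0.4 0 0 -30 0 0 0;0 0 0 -30 0 0 0;0 0 0 -30 0 0 0"}}

```text
time_s: 48.82
position: [0.4477, 0.289, 0.1612]
tool_rot: [[0.965, -0.264, -0.001], [-0.264, -0.965, -0.0], [-0.001, 0.0, -1.0]]
ft_force: [-0.5, 0.4, -0.4]
grip_width: 0.0737
```

Emit:
{"op": "arm_command", "data": {"rows": "0 0 0 -30 0 0 0;0 0 0 -21 0 0 0;0 0 0 0 0 0 0;0 0 0 0 0 0 0"}}

```text
time_s: 49.15
position: [0.4482, 0.2892, 0.2115]
tool_rot: [[0.965, -0.264, 0.001], [-0.264, -0.965, 0.001], [0.001, -0.001, -1.0]]
ft_force: [-0.6, 0.4, -0.4]
grip_width: 0.0851
```

```bash
python3 - <<'E'
from h import *
im=eyes.get_image('wrist')[:,:,::-1];cv2.imwrite('pics/tr6.png',im)
a=np.radians(39.5)
# go over the grip bar: jaws along 39.5 deg -> psi = -50.5
plan((.430,-.2855,.21,-50.5),(.430,-.2855,.09,-50.5))
E
```

```text
shift [1.346e+02 5.588e+02 5.000e-01] = 18 x [7.480e+00 3.104e+01 3.000e-02] | turn [ 0.05  0.04 35.19] = 6 x [0.008 0.006 5.865]
shift [  0.   0. 120.] = 4 x [ 0.  0. 30.] | turn [0. 0. 0.] = 0 x [0. 0. 0.]
```

Emit:
{"op": "arm_command", "data": {"rows": "0 7.48 31 0 0 0 0;0 7.48 31 0 0 0 0;0 7.48 31 0 0 0 0;0 7.48 31 0 0 0 0;0 7.48 31 0 0 0 0"}}

```text
time_s: 49.62
position: [0.4423, 0.1283, 0.2095]
tool_rot: [[0.965, -0.264, -0.003], [-0.264, -0.965, -0.0], [-0.003, 0.001, -1.0]]
ft_force: [0.2, -0.0, 0.3]
grip_width: 0.0851
```

Emit:
{"op": "arm_command", "data": {"rows": "0 7.48 31 0 0 0 0;0 7.48 31 0 0 0 0;0 7.48 31 0 0 0 0;0 7.48 31 0 0 0 0;0 7.48 31 0 0 0 0"}}

```text
time_s: 50.03
position: [0.4374, -0.031, 0.2096]
tool_rot: [[0.964, -0.264, -0.003], [-0.264, -0.964, 0.001], [-0.003, -0.0, -1.0]]
ft_force: [1.8, 1.7, -0.3]
grip_width: 0.085
```

Emit:
{"op": "arm_command", "data": {"rows": "0 7.48 31 0 0 0 0;0 7.48 31 0 0 0 0;0 7.48 31 0 0 0 0;0 7.48 31 0 0 0 0;0 7.48 31 0 0 0 0"}}

```text
time_s: 50.45
position: [0.4326, -0.1903, 0.2095]
tool_rot: [[0.964, -0.264, -0.002], [-0.264, -0.964, 0.002], [-0.003, -0.001, -1.0]]
ft_force: [0.8, -0.3, 0.2]
grip_width: 0.0853
```

Emit:
{"op": "arm_command", "data": {"rows": "0 7.48 31 0 0 0 0;0 7.48 31 0 0 0 0;0 7.48 31 0 0 0 5.9;0 0 0 0 0 0 5.9;0 0 0 0 0 0 5.9"}}

```text
time_s: 50.87
position: [0.4298, -0.286, 0.2089]
tool_rot: [[0.834, -0.551, -0.003], [-0.551, -0.834, 0.003], [-0.004, -0.001, -1.0]]
ft_force: [0.7, 0.3, -0.7]
grip_width: 0.085
```

Emit:
{"op": "arm_command", "data": {"rows": "0 0 0 0 0 0 5.8;0 0 0 0 0 0 5.8;0 0 0 0 0 0 5.8;0 0 0 0 0 0 0;0 0 0 0 0 0 0"}}

```text
time_s: 51.28
position: [0.4303, -0.2844, 0.2098]
tool_rot: [[0.64, -0.769, -0.002], [-0.769, -0.64, 0.002], [-0.003, 0.0, -1.0]]
ft_force: [0.3, -0.1, 0.3]
grip_width: 0.0856
```

```bash
python3 - <<'E'
from h import *
m=eyes.camera_model('wrist');im=eyes.get_image('wrist')[:,:,::-1];cv2.imwrite('pics/fin0.png',im)
print(readout.observe()['q'].round(1));plan((.430,-.2855,.21,-50.5),(.430,-.2855,.09,-50.5))
print(proj('wrist',(.43,-.2855,.095),m))
# bar centre: darkest blob near
g=cv2.cvtColor(im,cv2.COLOR_BGR2GRAY)[170:300,260:380];n,l,st,ce=cv2.connectedComponentsWithStats((g<45).astype(np.uint8));print([(ce[i]+[260,170],st[i].tolist()) for i in range(1,n) if st[i][4]>200])
E
```

```text
[-46.6  20.3  83.4   0.   76.4  93.6]
shift [0.6 0.9 0. ] = 1 x [0.6  0.92 0.03] | turn [0.01 0.11 0.27] = 1 x [0.007 0.114 0.269]
shift [  0.   0. 120.] = 4 x [ 0.  0. 30.] | turn [0. 0. 0.] = 0 x [0. 0. 0.]
[321.2 239.3]
[(array([320.31994645, 229.86646586]), [32, 22, 57, 82, 2988])]
```

Emit:
{"op": "arm_command", "data": {"rows": "0 0.6 0.9 20 0 0 0;0 0 0 30 0 0 0;0 0 0 30 0 0 0;0 0 0 25 0 0 0;0 0 0 14 0 0 0"}}

```text
time_s: 51.75
position: [0.4293, -0.2847, 0.089]
tool_rot: [[0.639, -0.769, -0.003], [-0.769, -0.639, 0.003], [-0.004, 0.0, -1.0]]
ft_force: [0.1, 1.4, -0.5]
grip_width: 0.085
```

Emit:
{"op": "arm_command", "data": {"rows": "0.5 0 0 0 0 0 0;1 0 0 0 0 0 0;1 0 0 0 0 0 0;1 0 0 0 0 0 0;1 0 0 0 0 0 0"}}

```text
time_s: 52.17
position: [0.4306, -0.286, 0.093]
tool_rot: [[0.638, -0.77, 0.001], [-0.77, -0.638, -0.002], [0.002, -0.0, -1.0]]
ft_force: [-0.1, 1.4, 0.0]
grip_width: 0.0257
```

Emit:
{"op": "arm_command", "data": {"rows": "1 0 0 0 0 0 0;1 0 0 0 0 0 0;1 0 0 0 0 0 0;1 0 0 0 0 0 0;1 0 0 0 0 0 0"}}

```text
time_s: 52.58
position: [0.4304, -0.2859, 0.0929]
tool_rot: [[0.637, -0.77, 0.001], [-0.77, -0.637, -0.001], [0.002, 0.0, -1.0]]
ft_force: [-1.7, 1.7, 6.3]
grip_width: 0.013
```

Emit:
{"op": "arm_command", "data": {"rows": "1 0 0 0 0 0 -4;1 0 0 0 0 0 -6;1 0 0 0 0 0 -6;1 0 0 0 0 0 -6;1 0 0 0 0 0 -6"}}

```text
time_s: 53.0
position: [0.4305, -0.2858, 0.0929]
tool_rot: [[0.926, -0.377, 0.001], [-0.377, -0.926, -0.001], [0.001, 0.0, -1.0]]
ft_force: [-1.7, 1.4, 6.4]
grip_width: 0.0133
```

Emit:
{"op": "arm_command", "data": {"rows": "1 0 0 0 0 0 -6;1 0 0 0 0 0 -6;1 0 0 0 0 0 -6;1 0 0 0 0 0 -6;1 0 0 0 0 0 -6"}}

```text
time_s: 53.42
position: [0.4305, -0.2856, 0.0929]
tool_rot: [[0.991, 0.137, 0.001], [0.137, -0.991, -0.001], [0.001, 0.001, -1.0]]
ft_force: [-0.0, 2.9, 7.3]
grip_width: 0.013
```

Emit:
{"op": "arm_command", "data": {"rows": "1 0 0 0 0 0 -6;1 0 0 0 0 0 -6;1 0 0 0 0 0 -6;1 0 0 0 0 0 -6;1 0 0 0 0 0 -6"}}

```text
time_s: 53.83
position: [0.4304, -0.2854, 0.0929]
tool_rot: [[0.789, 0.614, 0.001], [0.614, -0.789, -0.0], [0.001, 0.001, -1.0]]
ft_force: [-0.6, 3.4, 7.0]
grip_width: 0.0132
```

Emit:
{"op": "arm_command", "data": {"rows": "1 0 0 0 0 0 -6;1 0 0 0 0 0 -6;1 0 0 0 0 0 -2;1 0 0 0 0 0 0;1 0 0 0 0 0 0"}}

```text
time_s: 54.25
position: [0.4303, -0.2854, 0.0929]
tool_rot: [[0.621, 0.784, 0.001], [0.784, -0.621, 0.0], [0.0, 0.001, -1.0]]
ft_force: [-1.0, 3.0, 7.3]
grip_width: 0.0132
```

Emit:
{"op": "arm_command", "data": {"rows": "0 0 0 0 0 0 0;0 0 0 0 0 0 0;0 0 0 0 0 0 0;0 0 0 0 0 0 0;0 0 0 0 0 0 0"}}

```text
time_s: 54.67
position: [0.4302, -0.2857, 0.092]
tool_rot: [[0.621, 0.784, -0.0], [0.784, -0.621, -0.0], [-0.0, -0.0, -1.0]]
ft_force: [0.3, 0.0, 0.2]
grip_width: 0.0725
```

Emit:
{"op": "arm_command", "data": {"rows": "0 0 0 -5 0 0 0;0 0 0 -25 0 0 0;0 0 0 -30 0 0 0;0 0 0 -30 0 0 0;0 0 0 -30 0 0 0"}}

```text
time_s: 55.08
position: [0.43, -0.2855, 0.2138]
tool_rot: [[0.621, 0.784, -0.0], [0.784, -0.621, 0.0], [0.0, -0.0, -1.0]]
ft_force: [-0.3, -0.6, -0.2]
grip_width: 0.085
```

```bash
python3 - <<'E'
from h import *
im=eyes.get_image('wrist')[:,:,::-1];t=eyes.get_image('top')[:,:,::-1][140:350,90:540]
a=cv2.resize(im,(400,300));b=cv2.resize(cv2.imread('pics/tr6.png'),(400,300));s=cv2.imread('pics/held6.png')[100:400,120:520]
t=cv2.resize(t,(560,261));s=cv2.resize(s,(240,180));o=np.zeros((570,800,3),np.uint8)
o[:300,:400]=a;o[:300,400:]=b;o[300:561,:560]=t;o[300:480,560:]=s;cv2.imwrite('pics/fin.png',o)
print(readout.observe()['position'],readout.observe()['time_s'],tray())
E
```

```text
[ 0.43142509 -0.28684658  0.21688959] 55.1833 (array([0.502 , 0.3189]), np.float64(-15.12116087880757), array([0.1895, 0.2101, 0.1931, 0.2085]), 0.9525008397826243)
```

View pics/fin.png

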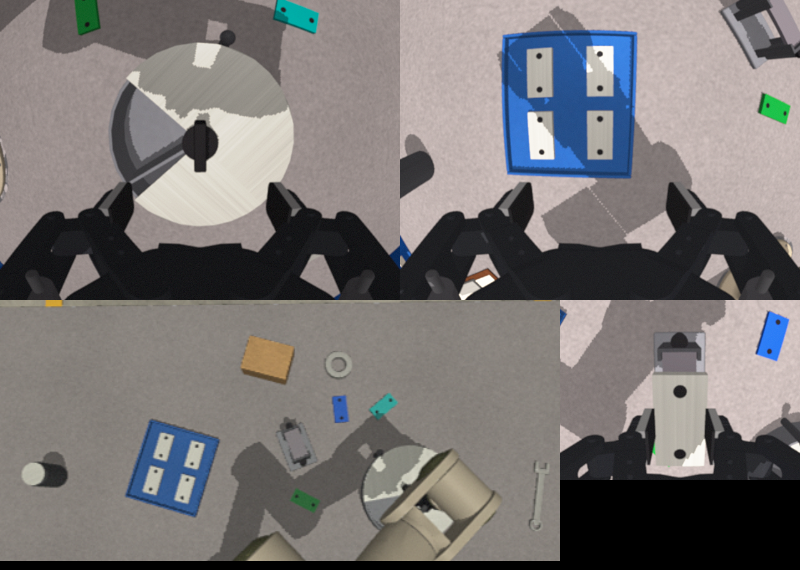

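Emit:
{"op": "arm_command", "data": {"rows": "0 0 0 0 0 0 0;0 0 0 0 0 0 0;0 0 0 0 0 0 0;0 0 0 0 0 0 0;0 0 0 0 0 0 0"}}

```text
time_s: 55.65
position: [0.4301, -0.2856, 0.2114]
tool_rot: [[0.621, 0.784, -0.001], [0.784, -0.621, 0.001], [0.0, -0.001, -1.0]]
ft_force: [-0.5, 0.4, -0.2]
grip_width: 0.0858
```

```bash
python3 -c "
from rig import env
print(env.close_job())"
```

```text
the job is handed in; nothing more can be done
None
```

The job is done and handed in at about 56 s. I turned the cover about 160° so its opening lay over the marked compartment. I then emptied the dispenser of its six plates, with four whole plates laid in the tray and two odd plates dropped into the compartment. Last, I turned the cover about 102° away to shut it.

**Final pictures:** they show four single plates flat in the tray, an empty dispenser, and the opening clear of the post's quarter. The bystanders and look-alike plates appear where they started. The two odd plates were seen lying in the marked compartment before it was closed.

**Tray:** it was knocked about 2 cm partway through. I measured it again and set the later plates by its new position.

**Contact:** two of the tray placements pressed the plate on the tray floor with 27 to 30 N at the wrist, well under the 120 N limit. I saw no slip of the grip, and no check failed or disagreed.

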